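# Trip-test the bench safety switch, reset it and clip its terminal cover on

### The arm

A 6-joint arm with a two-finger parallel gripper is mounted at the origin on a cart in front of the work surface, level with it; the furniture and walls round the work are solid. World frame = base frame: x ahead of the robot, y to its left, z up, the work surface at z = 0. Lengths are in m, angles in rad, forces in N, time in s.
With the tool pointing down it reaches from about 0.25 to 0.725 m from the base axis. Payload 4 kg.
Tool frame: the origin (TCP) lies midway between the tips of the shut fingers; the grasp point (between the pads) lies 19 mm behind it; z points along the fingers, y is the line along which they close (so a half turn about z gives the same grasp; the last joint's range is limited). The gripper opens to 85 mm and grips with 20 to 120 N. Pads are 22 mm wide; open, the fingers measure 114 mm over their backs; the gripper's body (76 mm by 85 mm) begins 54 mm behind the grasp point. The pads swing forward as they close: fully open they stand 13 mm farther back than shut.
Start: joints at [-1.34, 0.241, 0.005, 1.335, 0, 1.571], TCP at [0.114, -0.487, 0.231] pointing down, gripper open.
Joint ranges: [-2.72, 2.72], [-1.05, 1.87], [-1.09, 1.28], [-1.99, 2.15], [-1.42, 1.44], [-3.14, 3.14]. Speed limits (rad/s): [2.79, 2.79, 3.14, 3.14, 3.14, 3.14].

### API

Orientations are given as a unit quaternion [x, y, z, w].
In Python, from workcell import bot, camera, job_done gives the robot as it stands.
- The arm moves only by the tool carry_out, never from a script. Its argument "plan" is a list of rows, each an object of numbers: "dx", "dy", "dz": the shift along the tool's x, y, z in mm; "twist": the turn about the tool's z in degrees; "fingers": the closure, from -1 (fully open) to 1 (shut). In form: [{"dx": .., "dy": .., "dz": .., "twist": .., "fingers": ..}, ...]. A call has exactly 5 rows; each row is the pose to reach, as a shift and turn from the pose commanded when the call began, along the tool's axes at that moment; what a row does not reach only later rows make up. A row lasts 1/12 s, in which the tool goes at most 41.7 mm and 7.16 degrees, less where a joint would pass 70% of its speed; a pose out of reach is approached as far as the arm can. A call with a gripper value outside its range is refused whole. The fingers move at their own pace and stop on an object; the grip force is fixed at half the most. Time passes only in rows, so rows that repeat a pose let the fingers close, or fill a call up. It gives the time, the measured TCP pose, the force, the opening and the grip force at its end, in the units of the state.
- bot.get_obs(): the state, without advancing time (a new reading comes with each control period).
- camera(name): name is "scene" or "top" or "wrist"; returns a dict with "image" (400x640x3 uint8, red, green, blue), "intrinsics" (3x3 intrinsics, pixels), "distortion" ([k1, k2, p1, p2, k3] as OpenCV has them; the pictures are not rectified), "eye" and "attitude" of the camera in the world. Camera axes: x right, y down, z forward; pixel columns grow to the right and rows downward; lengths in m; the calibration is good to about 2 mm. A picture is of the moment at which its call begins. There is no depth.
- job_done(): hands the job in; it is judged then, once.
The state is a dict: "clock": time; "joint_pos": joint angles; "joint_vel": joint speeds; "tau": joint torques, N m; "eef_pos": TCP position; "tool_rot": TCP orientation; "ft_force": force on the tool from outside, world axes, zero at the start; "ft_torque": the same for the moment, N m; "grip_width": finger opening in m; "grasp_force": force on a finger pad.
Only numpy, scipy, OpenCV 4.12 (cv2) and the standard library are available. Lean on these libraries where they do the work, as an engineer would, in place of code of your own. Each camera call takes 0.05 s, during which the arm holds its last target. There are 200 camera calls.

### The job

Test the grey safety switch on the bench: press its red test button so that the blue-tipped lever drops, then lift the lever back up until it stays standing by itself. Then close the open terminal bay: take the orange cover by its rib, set it legs down over the bay and press it straight down until it snaps past both spring catches, and keep pressing: the program finishes while the fingers still hold the cover and push it down firmly and flat against the springy black seal. Leave the other things on the bench where they are.

Things in the scene. Friction and masses are not known exactly. Their poses are not given: they have to be found in the camera images.
- switch_unit: grey safety switch housing, fixed to the bench: 110 (x) x 210 (y) mm, flat top 48 mm above the bench; origin under its centre on the bench, z up. On its top, in its own axes: open terminal bay at y = -60 mm, lever at y = +20 mm, button at y = +85 mm, all at x = 0. Its -x side faces the robot, turned by up to 0.25 rad
- button_top (a point): centre of the top of the red round test button, 22 mm across, 11 mm above the housing top; moves down with it
- test_button (a joint): travel of the button, 0 up to 0.006 m fully in; a spring pushes it back, 1.5 N at the start and 4.5 N fully in. The lever is pushed off its rest and falls after 3 to 5 mm
- lever_pivot (a point): axis of the lever, 8 mm above the housing top, in the axes of the unit; the lever swings about its y axis, between two black cheeks that stand 15 mm above the housing top and reach 17 mm to either side of the lever's middle
- lever_grip (a point): middle of the lever's blue end, 55 mm from the pivot; the blue end is 16 mm wide (along the unit's y), 12 mm thick and 28 mm long along the lever, so it ends 69 mm from the pivot. Moves with the lever
- trip_lever (a joint): angle of the lever: 0 = standing, leaning 0.26 rad back (+x of the unit) against its stop, where its own weight keeps it; 0.26 = upright; 1.57 = dropped towards the unit's -x, its stop 0.26 rad above level. It moves very easily and falls either way from upright
- bay (a point): centre of the mouth of the terminal bay, level with the housing top, in the axes of the unit; opening 78 (x) x 34 (y) mm, 34 mm deep: the cover's legs enter with its x along the unit's x and 2 mm play each way in y. The black seal frame round it stands 4 mm above the housing top and can be pressed level with it
- catch_near (a joint): the steel spring catch in the bay on the unit's -x side: 0 at rest (reaching in to 31 mm from the bay's centre, 2 to 8 mm below the housing top), grows in m as a leg pushes it outwards (3 mm at the snap)
- catch_far (a joint): the same on the +x side
- seal (a joint): how far the sprung seal frame is pressed down: 0 free, 0.004 m when the cover's plate lies on the housing top; it pushes up with 3 N at first and 9 N at 4 mm
- cover: loose orange clip-on cover, about 90 g, standing on its legs; origin at the centre of the leg tips, z up. Plate 94 (x) x 58 (y) x 6 mm, underside 22 mm above the origin; below it, at x = -30 and +30 mm, two legs 30 mm wide in y with outward hooks out to 34 mm. Grip rib on top: 50 mm long in x, 12 mm thick in y, from 28 to 58 mm above the origin. Fits either way round
- cover_grip (a point): point in the rib of the cover where to grip it, 21 mm above the plate's top, 49 mm above the leg tips; cover axes
- cover_underside (a point): centre of the underside of the cover's plate, 22 mm above the leg tips; cover axes. Pressing in takes up to about 8 to 14 N just before the snap, with this point about 8 mm above the housing top; then almost nothing until the plate meets the seal at 4 mm
- battery: loose black camera battery 53 x 38 x 16 mm; origin under its centre; leave alone
- parts_jar: loose small round jar of parts with white lid, 42 mm across, 51 mm high; origin under its centre; leave alone
- air_blower: loose dark rubber air blower standing upright, 52 mm across, 111 mm high; origin under its centre; leave alone
- loupe: loose black loupe, 39 mm across, 30 mm high; origin under its centre; leave alone
- driver_red: loose red screwdriver lying on the bench near the robot, 150 mm long, 17 mm thick; origin under its middle; leave alone

How it is judged:
By the outcome, as a careful person would: the job done as asked, in the order asked, and still so for the second after the job is handed in, while the arm keeps its last pose, push and grip.
It also fails if it takes over 61 s, if anything falls off the work surface, if the arm or the gripper's body presses on something with over 40 N, if the wrist force passes 120 N, or if a joint passes its speed limit or range.

## Working session

There is one attempt and no reset: what is moved stays moved. The work goes in short steps, Python scripts to look and compute and a tool call to move; the robot and the scene stay as the last step left them, time stands still between calls to the robot, and variables do not carry over. Pictures are saved under pics/ and viewed, at most 10 in all, crops included, and the job is handed in when it is done.

Besides the shell and the picture viewer there is one more tool, called after "Request:" by a JSON object that holds its "op" and its "data". carry_out: Moves the arm, as the interface text tells. Its arguments: {"type":"object","properties":{"plan":{"type":"array","items":{"type":"object","properties":{"dx":{"type":"number"},"dy":{"type":"number"},"dz":{"type":"number"},"twist":{"type":"number"},"fingers":{"type":"number"}}}}},"required":["plan"]}

```bash
ls; mkdir -p pics
python3 - <<'E'
from workcell import bot,camera
import cv2,numpy as np,pickle
print(bot.get_obs())
d={}
for n in ("scene","top"):
    c=camera(n); d[n]=c
    cv2.imwrite(f"pics/{n}0.png",c["image"][:,:,::-1])
    print(n,c["intrinsics"],c["distortion"],c["eye"],c["attitude"])
pickle.dump(d,open("c0.pkl","wb"))
E
```

```text
pics
{'clock': 0.0, 'joint_pos': array([-1.34001203e+00,  2.41440837e-01,  3.69185228e-03,  1.33518772e+00,
       -3.58693474e-06,  1.57079485e+00]), 'joint_vel': array([ 5.80841482e-05,  2.73130903e-04, -2.77791743e-03,  8.77712760e-04,
       -2.08703526e-03,  1.78890896e-03]), 'tau': array([-5.69876702e-04, -3.72310925e+01,  2.52411354e+01,  1.66852470e-02,
        1.60581876e-04, -1.91025563e-06]), 'eef_pos': array([ 0.11422227, -0.48611736,  0.23038669]), 'tool_rot': array([ 9.93349056e-01,  1.15136907e-01, -1.24997956e-04, -1.06286263e-03]), 'ft_force': array([0.15735888, 0.54319942, 0.25348666]), 'ft_torque': array([0.01845397, 0.03906622, 0.02292615]), 'grasp_force': 0.0, 'grip_width': 0.08523582767892542}
scene [[470.34887198   0.         319.07225452]
 [  0.         470.34887198 197.49365536]
 [  0.           0.           1.        ]] [-0.02064595  0.          0.          0.          0.        ] [0.21251593 0.65403944 1.0679993 ] [-0.195878    0.92283513 -0.3237262   0.07216982]
top [[431.26548847   0.         317.2377263 ]
 [  0.         431.26548847 191.82654985]
 [  0.           0.           1.        ]] [-0.06274535  0.          0.          0.          0.        ] [ 0.46089191 -0.06547126  1.23971858] [-0.69962698  0.71367652 -0.02036217  0.02780827]
```

View pics/scene0.png

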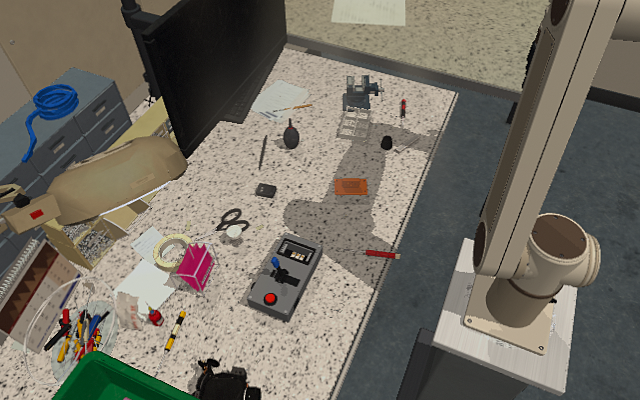

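View pics/top0.png

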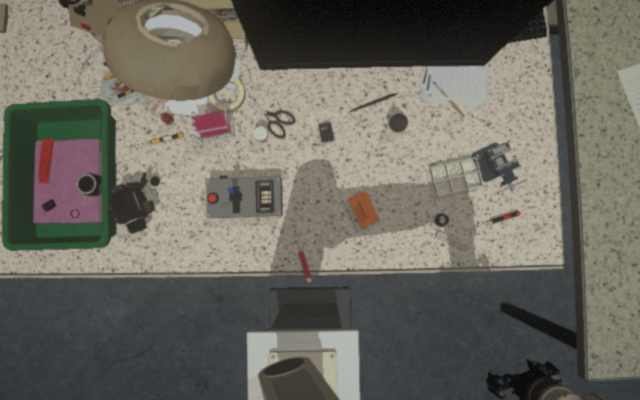

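Run:
```python
import cv2,numpy as np,pickle
d=pickle.load(open("c0.pkl","rb"))
a=d["top"]["image"][165:230,195:395,::-1]; b=d["scene"]["image"][228:328,235:335,::-1]; c=d["scene"]["image"][165:215,320:380,::-1]
A=cv2.resize(a,None,fx=4,fy=4,interpolation=cv2.INTER_CUBIC)
B=cv2.resize(b,(330,330),interpolation=cv2.INTER_CUBIC);C=cv2.resize(c,(396,330),interpolation=cv2.INTER_CUBIC)
o=np.zeros((590,800,3),np.uint8);o[:260]=A;o[260:590,:330]=B;o[260:590,400:796]=C
cv2.imwrite("pics/z1.png",o)
```

```text
(no output)
```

View pics/z1.png

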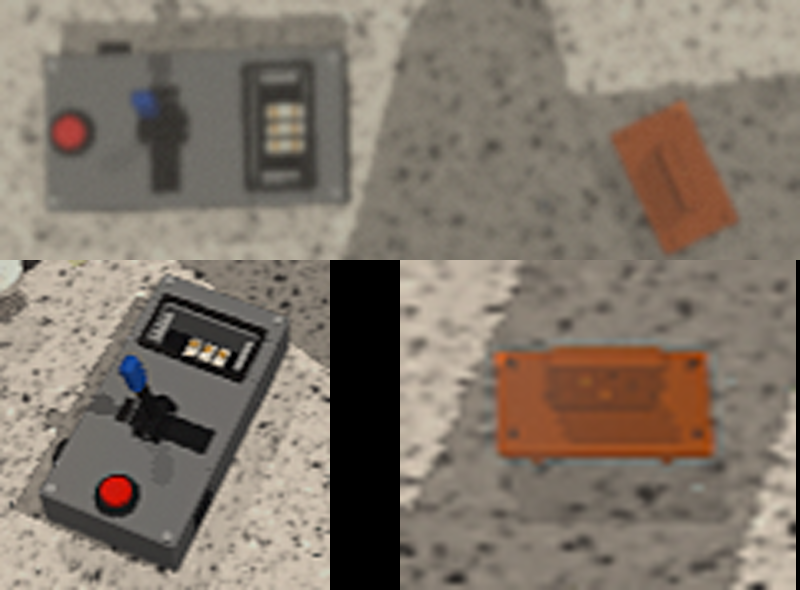

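```bash
cat > h.py <<'E'
import cv2,numpy as np
from scipy.spatial.transform import Rotation as R
from scipy.optimize import least_squares
def proj(c,P):
    Rc=R.from_quat(c["attitude"]).as_matrix().T; t=-Rc@np.array(c["eye"])
    return cv2.projectPoints(np.array(P,float).reshape(-1,3),cv2.Rodrigues(Rc)[0],t,c["intrinsics"],np.array(c["distortion"]))[0][:,0]
def ray(c,uv,z):
    n=cv2.undistortPoints(np.array(uv,float).reshape(-1,1,2),c["intrinsics"],np.array(c["distortion"]))[:,0]
    v=R.from_quat(c["attitude"]).apply(np.c_[n,np.ones(len(n))]); e=np.array(c["eye"])
    return e+v*((z-e[2])/v[:,2])[:,None]
def place(p,L):
    c,s=np.cos(p[2]),np.sin(p[2]); L=np.atleast_2d(L)
    return np.c_[p[0]+c*L[:,0]-s*L[:,1],p[1]+s*L[:,0]+c*L[:,1],L[:,2]]
def fit(obs,p0):  # obs: list of (cam, local pts, uv)
    f=lambda p:np.concatenate([(proj(c,place(p,L))-np.array(uv)).ravel() for c,L,uv in obs])
    r=least_squares(f,p0,loss="soft_l1"); return r.x,r.fun.round(1)
E
python3 - <<'E'
from h import *
import pickle
d=pickle.load(open("c0.pkl","rb")); t,s=d["top"],d["scene"]
T=lambda *a:np.array(a)/4+[194.6,164.6]
S=lambda *a:(np.array(a)-[0,260])/3.3+[234.6,227.6]
C=lambda *a:(np.array(a)-[400,260])/6.6+[319.6,164.6]
ht=T((46,56),(342,44),(349,200),(50,210)); btn=T((70,132))
ct=T((612,135),(683,101),(738,219),(670,254))
print(ray(t,ht,.048).round(4)[:,:2],ray(t,btn,.059).round(4),ray(s,S((117,492)),.059).round(4),ray(t,ct,.028).round(4)[:,:2])
x,y=.055,.105
HL=[(x,y,.048),(x,-y,.048),(-x,-y,.048),(-x,y,.048)]; B=[(0,.085,.059)]
Hs=S((165,277),(288,320),(42,490)); HLs=[HL[1],HL[2],HL[0]]
o1=[(t,HL,ht),(t,B,btn)]; o2=[(s,HLs,Hs),(s,B,S((117,492)))]
p0=[.5,.14,0]
for o in(o1,o2,o1+o2): print(fit(o,p0))
x,y=.047,.029
# crop points: A(612,135) B(683,101) C(738,219) D(670,254); long edge B->C
P=ray(t,ct,.028); v=P[2]-P[1]; yaw=np.arctan2(v[1],v[0]); print("yaw",yaw,np.linalg.norm(v[:2]),np.linalg.norm((P[1]-P[0])[:2]))
# local: direction B->C = +x ; A->B side
CL=[(-x,-y,.028),(-x,y,.028),(x,y,.028),(x,-y,.028)]
w=P[1]-P[0]
if v[0]*w[1]-v[1]*w[0]<0: CL=[(a,-b,c) for a,b,c in CL]
p,r=fit([(t,CL,ct)],[*P.mean(0)[:2],yaw]);print(p,r)
cs=C((497,352),(708,352),(713,448),(497,448)); print(ray(s,cs,.028).round(4)[:,:2]); print(place(p,CL).round(4)[:,:2])
print(proj(s,place(p,CL)),cs)
E
```

```text
[[0.5857 0.2562]
 [0.5897 0.0487]
 [0.4812 0.0453]
 [0.4782 0.2537]] [[0.5315 0.2366 0.059 ]] [[0.5308 0.2406 0.059 ]] [[ 0.5236 -0.1385]
 [ 0.5465 -0.1891]
 [ 0.4629 -0.2254]
 [ 0.4394 -0.1771]]
(array([0.53356658, 0.15112167, 0.01994684]), array([-0.3, -0.3,  0.5, -0.4,  0.1,  0.2, -0.5,  0.6,  0.2, -0.1]))
(array([0.5319151 , 0.15551887, 0.01634237]), array([-0.1, -1.1,  1.2, -0.4, -1.2,  1.5,  0.1, -0. ]))
(array([0.53320758, 0.15245255, 0.01965013]), array([-0.8, -0.1,  0. , -0.2, -0.4,  0.4, -0.9,  0.7, -0.3, -0. , -0.1,
       -2.1,  1.1, -1.6, -1. ,  0.4,  0.3, -1.3]))
yaw -2.7317330493574206 0.0912448647562961 0.05552101662462328
[ 0.49311129 -0.1827324  -2.71362617] [-0.6 -0.1  0.2 -0.5  1.1  0.1 -0.4  0.4]
[[ 0.5475 -0.1879]
 [ 0.4618 -0.2256]
 [ 0.4406 -0.1749]
 [ 0.526  -0.1372]]
[[ 0.5238 -0.1368]
 [ 0.5479 -0.1896]
 [ 0.4624 -0.2286]
 [ 0.4383 -0.1759]]
[[334.9542393  193.41715955]
 [334.3888248  178.09173016]
 [366.44801053 177.7814209 ]
 [367.88085633 193.09586013]] [[334.2969697  178.53939394]
 [366.26666667 178.53939394]
 [367.02424242 193.08484848]
 [334.2969697  193.08484848]]
```

Request:
{"op": "carry_out", "data": {"plan": [{"dx": 28,"dy": -30,"dz": 0,"twist": 0,"fingers": 1},{"dx": 56,"dy": -60,"dz": 0,"twist": 0,"fingers": 1},{"dx": 84,"dy": -90,"dz": 0,"twist": 0,"fingers": 1},{"dx": 112,"dy": -120,"dz": 0,"twist": 0,"fingers": 1},{"dx": 140,"dy": -150,"dz": 0,"twist": 0,"fingers": 1}]}}

```text
clock: 0.52
eef_pos: [0.2165, -0.3068, 0.2308]
tool_rot: [0.993, 0.115, -0.0, -0.0]
ft_force: [1.5, 0.6, -1.1]
grip_width: 0.0253
grasp_force: 0.0
```

Request:
{"op": "carry_out", "data": {"plan": [{"dx": 28,"dy": -30,"dz": 0,"twist": 0,"fingers": 1},{"dx": 56,"dy": -60,"dz": 0,"twist": 0,"fingers": 1},{"dx": 84,"dy": -90,"dz": 0,"twist": 0,"fingers": 1},{"dx": 112,"dy": -120,"dz": 0,"twist": 0,"fingers": 1},{"dx": 140,"dy": -150,"dz": 0,"twist": 0,"fingers": 1}]}}

```text
clock: 0.93
eef_pos: [0.3185, -0.1287, 0.2313]
tool_rot: [0.993, 0.115, 0.0, 0.0]
ft_force: [0.2, -0.6, 0.3]
grip_width: -0.0004
grasp_force: 0.0
```

Request:
{"op": "carry_out", "data": {"plan": [{"dx": 28,"dy": -30,"dz": 0,"twist": 0,"fingers": 1},{"dx": 56,"dy": -60,"dz": 0,"twist": 0,"fingers": 1},{"dx": 84,"dy": -90,"dz": 0,"twist": 0,"fingers": 1},{"dx": 112,"dy": -120,"dz": 0,"twist": 0,"fingers": 1},{"dx": 140,"dy": -150,"dz": 0,"twist": 0,"fingers": 1}]}}

```text
clock: 1.35
eef_pos: [0.4205, 0.0496, 0.2311]
tool_rot: [0.993, 0.116, -0.0, 0.0]
ft_force: [1.2, -0.6, 0.2]
grip_width: -0.0001
grasp_force: 0.0
```

Request:
{"op": "carry_out", "data": {"plan": [{"dx": 28,"dy": -30,"dz": 0,"twist": 3,"fingers": 1},{"dx": 56,"dy": -60,"dz": 0,"twist": 6,"fingers": 1},{"dx": 84,"dy": -90,"dz": 0,"twist": 9,"fingers": 1},{"dx": 112,"dy": -120,"dz": 0,"twist": 12.1,"fingers": 1},{"dx": 135,"dy": -145,"dz": 0,"twist": 12.1,"fingers": 1}]}}

```text
clock: 1.77
eef_pos: [0.5062, 0.0557, 0.2304]
tool_rot: [0.999, 0.044, -0.002, -0.019]
ft_force: [0.2, -0.2, 0.1]
grip_width: -0.0002
grasp_force: 0.0
```

Run:
```python
from workcell import bot
o=bot.get_obs()
for k in("clock","joint_pos","joint_vel","eef_pos","tool_rot","ft_force"):print(k,o[k].round(4) if k!="clock" else o[k])
```

```text
clock 1.7667
joint_pos [0.0869 0.2615 0.0297 1.342  0.0381 3.1406]
joint_vel [-0.1377  0.2074  0.2857  0.0749 -0.0807  0.0007]
eef_pos [0.5062 0.0557 0.2304]
tool_rot [ 0.9989  0.0439 -0.0023 -0.019 ]
ft_force [ 0.1661 -0.1912  0.0933]
```

Request:
{"op": "carry_out", "data": {"plan": [{"dx": 0,"dy": 0,"dz": 0,"twist": -7,"fingers": 1},{"dx": 0,"dy": 0,"dz": 0,"twist": -14,"fingers": 1},{"dx": 0,"dy": 0,"dz": 0,"twist": -21,"fingers": 1},{"dx": 0,"dy": 0,"dz": 0,"twist": -28,"fingers": 1},{"dx": 0,"dy": 0,"dz": 0,"twist": -35,"fingers": 1}]}}

```text
clock: 2.18
eef_pos: [0.5051, 0.0563, 0.231]
tool_rot: [0.938, 0.346, 0.004, -0.019]
ft_force: [-0.4, 0.3, 0.1]
grip_width: 0.0002
grasp_force: 0.0
```

Request:
{"op": "carry_out", "data": {"plan": [{"dx": 0,"dy": 0,"dz": 0,"twist": -7,"fingers": 1},{"dx": 0,"dy": 0,"dz": 0,"twist": -14,"fingers": 1},{"dx": 0,"dy": 0,"dz": 0,"twist": -21,"fingers": 1},{"dx": 0,"dy": 0,"dz": 0,"twist": -28,"fingers": 1},{"dx": 0,"dy": 0,"dz": 0,"twist": -35,"fingers": 1}]}}

```text
clock: 2.6
eef_pos: [0.505, 0.0564, 0.2311]
tool_rot: [0.791, 0.612, 0.01, -0.017]
ft_force: [-0.1, 0.1, -1.2]
grip_width: -0.0
grasp_force: 0.0
```

Request:
{"op": "carry_out", "data": {"plan": [{"dx": 0,"dy": 0,"dz": 0,"twist": -7,"fingers": 1},{"dx": 0,"dy": 0,"dz": 0,"twist": -14,"fingers": 1},{"dx": 0,"dy": 0,"dz": 0,"twist": -21,"fingers": 1},{"dx": 0,"dy": 0,"dz": 0,"twist": -28,"fingers": 1},{"dx": 0,"dy": 0,"dz": 0,"twist": -35,"fingers": 1}]}}

```text
clock: 3.02
eef_pos: [0.505, 0.0564, 0.2311]
tool_rot: [0.57, 0.821, 0.014, -0.013]
ft_force: [0.3, 0.2, 0.7]
grip_width: -0.0
grasp_force: 0.0
```

Request:
{"op": "carry_out", "data": {"plan": [{"dx": 0,"dy": 0,"dz": 0,"twist": -7,"fingers": 1},{"dx": 0,"dy": 0,"dz": 0,"twist": -14,"fingers": 1},{"dx": 0,"dy": 0,"dz": 0,"twist": -21,"fingers": 1},{"dx": 0,"dy": 0,"dz": 0,"twist": -28,"fingers": 1},{"dx": 0,"dy": 0,"dz": 0,"twist": -35,"fingers": 1}]}}

```text
clock: 3.43
eef_pos: [0.5051, 0.0564, 0.2311]
tool_rot: [0.297, 0.955, 0.018, -0.008]
ft_force: [-0.6, 0.4, 0.1]
grip_width: -0.0001
grasp_force: 0.0
```

Run:
```python
from workcell import bot
from h import *
o=bot.get_obs()
for k in("clock","joint_pos","eef_pos","tool_rot"):print(k,np.round(o[k],4))
print(R.from_quat(o["tool_rot"]).as_matrix().round(3))
```

```text
clock 3.4333
joint_pos [0.088  0.2585 0.0275 1.342  0.0388 0.6911]
eef_pos [0.5051 0.0564 0.2311]
tool_rot [ 0.297   0.9547  0.0175 -0.0084]
[[-0.823  0.567 -0.006]
 [ 0.567  0.823  0.038]
 [ 0.026  0.029 -0.999]]
```

Request:
{"op": "carry_out", "data": {"plan": [{"dx": 0,"dy": 0,"dz": 0,"twist": -7,"fingers": 1},{"dx": 0,"dy": 0,"dz": 0,"twist": -14,"fingers": 1},{"dx": 0,"dy": 0,"dz": 0,"twist": -21,"fingers": 1},{"dx": 0,"dy": 0,"dz": 0,"twist": -28,"fingers": 1},{"dx": 0,"dy": 0,"dz": 0,"twist": -35,"fingers": 1}]}}

```text
clock: 3.85
eef_pos: [0.505, 0.0564, 0.2311]
tool_rot: [-0.004, 1.0, 0.019, -0.003]
ft_force: [0.3, -0.5, -0.2]
grip_width: 0.0001
grasp_force: 0.0
```

Request:
{"op": "carry_out", "data": {"plan": [{"dx": 0,"dy": 0,"dz": 0,"twist": -7,"fingers": 1},{"dx": 0,"dy": 0,"dz": 0,"twist": -14,"fingers": 1},{"dx": 0,"dy": 0,"dz": 0,"twist": -21,"fingers": 1},{"dx": 0,"dy": 0,"dz": 0,"twist": -28,"fingers": 1},{"dx": 0,"dy": 0,"dz": 0,"twist": -35,"fingers": 1}]}}

```text
clock: 4.27
eef_pos: [0.5051, 0.0564, 0.2311]
tool_rot: [-0.304, 0.952, 0.019, 0.003]
ft_force: [0.0, -0.5, -0.1]
grip_width: -0.0
grasp_force: 0.0
```

Request:
{"op": "carry_out", "data": {"plan": [{"dx": 0,"dy": 0,"dz": 0,"twist": -7,"fingers": 1},{"dx": 0,"dy": 0,"dz": 0,"twist": -14,"fingers": 1},{"dx": 0,"dy": 0,"dz": 0,"twist": -21,"fingers": 1},{"dx": 0,"dy": 0,"dz": 0,"twist": -28,"fingers": 1},{"dx": 0,"dy": 0,"dz": 0,"twist": -35,"fingers": 1}]}}

```text
clock: 4.68
eef_pos: [0.5051, 0.0564, 0.2311]
tool_rot: [-0.577, 0.817, 0.017, 0.009]
ft_force: [0.1, -0.6, 0.7]
grip_width: 0.0001
grasp_force: 0.0
```

Request:
{"op": "carry_out", "data": {"plan": [{"dx": 0,"dy": 0,"dz": 0,"twist": -7,"fingers": 1},{"dx": 0,"dy": 0,"dz": 0,"twist": -14,"fingers": 1},{"dx": 0,"dy": 0,"dz": 0,"twist": -21,"fingers": 1},{"dx": 0,"dy": 0,"dz": 0,"twist": -28,"fingers": 1},{"dx": 0,"dy": 0,"dz": 0,"twist": -35,"fingers": 1}]}}

```text
clock: 5.1
eef_pos: [0.505, 0.0564, 0.2311]
tool_rot: [0.796, -0.606, -0.014, -0.014]
ft_force: [0.4, -1.0, -0.3]
grip_width: 0.0001
grasp_force: 0.0
```

Request:
{"op": "carry_out", "data": {"plan": [{"dx": 0,"dy": 0,"dz": 0,"twist": -7,"fingers": 1},{"dx": 0,"dy": 0,"dz": 0,"twist": -14,"fingers": 1},{"dx": 0,"dy": 0,"dz": 0,"twist": -21,"fingers": 1},{"dx": 0,"dy": 0,"dz": 0,"twist": -28,"fingers": 1},{"dx": 0,"dy": 0,"dz": 0,"twist": -35,"fingers": 1}]}}

```text
clock: 5.52
eef_pos: [0.505, 0.0564, 0.2311]
tool_rot: [0.941, -0.338, -0.009, -0.017]
ft_force: [0.4, 1.2, -0.3]
grip_width: 0.0001
grasp_force: 0.0
```

Request:
{"op": "carry_out", "data": {"plan": [{"dx": 0,"dy": 0,"dz": 0,"twist": -7,"fingers": 1},{"dx": 0,"dy": 0,"dz": 0,"twist": -14,"fingers": 1},{"dx": 0,"dy": 0,"dz": 0,"twist": -21,"fingers": 1},{"dx": 0,"dy": 0,"dz": 0,"twist": -28,"fingers": 1},{"dx": 0,"dy": 0,"dz": 0,"twist": -35,"fingers": 1}]}}

```text
clock: 5.93
eef_pos: [0.5051, 0.0564, 0.2311]
tool_rot: [0.999, -0.04, -0.004, -0.019]
ft_force: [0.1, 0.5, -0.4]
grip_width: 0.0004
grasp_force: 0.0
```

Request:
{"op": "carry_out", "data": {"plan": [{"dx": 0,"dy": 0,"dz": 0,"twist": -4,"fingers": 1},{"dx": 0,"dy": 0,"dz": 0,"twist": -8,"fingers": 1},{"dx": 0,"dy": 0,"dz": 0,"twist": -12,"fingers": 1},{"dx": 0,"dy": 0,"dz": 0,"twist": -16,"fingers": 1},{"dx": 0,"dy": 0,"dz": 0,"twist": -16,"fingers": 1}]}}

```text
clock: 6.35
eef_pos: [0.5005, 0.0856, 0.2311]
tool_rot: [0.997, 0.079, 0.0, -0.009]
ft_force: [-0.4, 0.1, -0.5]
grip_width: -0.0001
grasp_force: 0.0
```

```bash
cat > st.py <<'E'
from workcell import bot
from h import *
o=bot.get_obs()
for k in("clock","joint_pos","eef_pos","ft_force"):print(k,np.round(o[k],4))
M=R.from_quat(o["tool_rot"]).as_matrix();print(M.round(4),"psi",np.arctan2(M[1,0],M[0,0]))
E
python3 st.py
```

```text
clock 6.35
joint_pos [ 0.1588  0.2546  0.0229  1.3374  0.0178 -3.1406]
eef_pos [0.5005 0.0856 0.2311]
ft_force [-0.3953  0.1264 -0.4919]
[[ 0.9876  0.1572 -0.0012]
 [ 0.1572 -0.9874  0.0179]
 [ 0.0016 -0.0178 -0.9998]] psi 0.1578200367012617
```

Request:
{"op": "carry_out", "data": {"plan": [{"dx": 0,"dy": 0,"dz": 0,"twist": -5.4,"fingers": 1},{"dx": 0,"dy": 0,"dz": 0,"twist": -5.4,"fingers": 1},{"dx": 0,"dy": 0,"dz": 0,"twist": -5.4,"fingers": 1},{"dx": 0,"dy": 0,"dz": 0,"twist": -5.4,"fingers": 1},{"dx": 0,"dy": 0,"dz": 0,"twist": -5.4,"fingers": 1}]}}

```text
clock: 6.77
eef_pos: [0.4961, 0.1068, 0.2313]
tool_rot: [0.994, 0.106, 0.002, 0.001]
ft_force: [-0.3, 0.2, 0.2]
grip_width: 0.0002
grasp_force: 0.0
```

```bash
python3 st.py
```

```text
clock 6.7667
joint_pos [ 2.1380e-01  2.5270e-01  2.0800e-02  1.3356e+00 -2.9000e-03 -3.1406e+00]
eef_pos [0.4961 0.1068 0.2313]
ft_force [-0.3003  0.2076  0.1608]
[[ 0.9774  0.2112  0.0039]
 [ 0.2112 -0.9774 -0.0022]
 [ 0.0033  0.0029 -1.    ]] psi 0.21283619732629938
```

Request:
{"op": "carry_out", "data": {"plan": [{"dx": 15,"dy": -29,"dz": 0,"twist": 3,"fingers": 1},{"dx": 30,"dy": -58,"dz": 0,"twist": 6,"fingers": 1},{"dx": 45,"dy": -87,"dz": 0,"twist": 9,"fingers": 1},{"dx": 62.5,"dy": -121.2,"dz": 0,"twist": 11.1,"fingers": 1},{"dx": 62.5,"dy": -121.2,"dz": 25,"twist": 11.1,"fingers": 1}]}}

```text
clock: 7.18
eef_pos: [0.5365, 0.2457, 0.2108]
tool_rot: [1.0, 0.011, 0.008, -0.003]
ft_force: [2.4, -0.3, 1.1]
grip_width: 0.0003
grasp_force: 0.0
```

Request:
{"op": "carry_out", "data": {"plan": [{"dx": 0,"dy": 0,"dz": 30,"twist": 0,"fingers": 1},{"dx": 0,"dy": 0,"dz": 60,"twist": 0,"fingers": 1},{"dx": 0,"dy": 0,"dz": 90,"twist": 0,"fingers": 1},{"dx": 0,"dy": 0,"dz": 110,"twist": 0,"fingers": 1},{"dx": 0,"dy": 0,"dz": 125,"twist": 0,"fingers": 1}]}}

```text
clock: 7.6
eef_pos: [0.5309, 0.2373, 0.0783]
tool_rot: [1.0, 0.009, 0.0, 0.002]
ft_force: [-0.0, 1.3, 0.9]
grip_width: 0.0001
grasp_force: 0.0
```

```bash
python3 st.py
python3 - <<'E'
from workcell import camera
import cv2
s=camera("scene")["image"][215:335,230:350,::-1]; w=camera("wrist")["image"][:,:,::-1]
import numpy as np
o=np.zeros((400,800,3),np.uint8); o[:,:400]=cv2.resize(s,(400,400),interpolation=2); o[:250,400:]=cv2.resize(w,(400,250))
cv2.imwrite("pics/b.png",o)
E
```

```text
clock 7.6
joint_pos [ 0.4222  0.506  -0.0181  1.0478 -0.0036 -2.738 ]
eef_pos [0.5309 0.2373 0.0783]
ft_force [-0.0277  1.3084  0.8689]
[[ 9.998e-01  1.860e-02  4.000e-04]
 [ 1.860e-02 -9.998e-01 -3.700e-03]
 [ 3.000e-04  3.700e-03 -1.000e+00]] psi 0.018642306503417833
```

View pics/b.png

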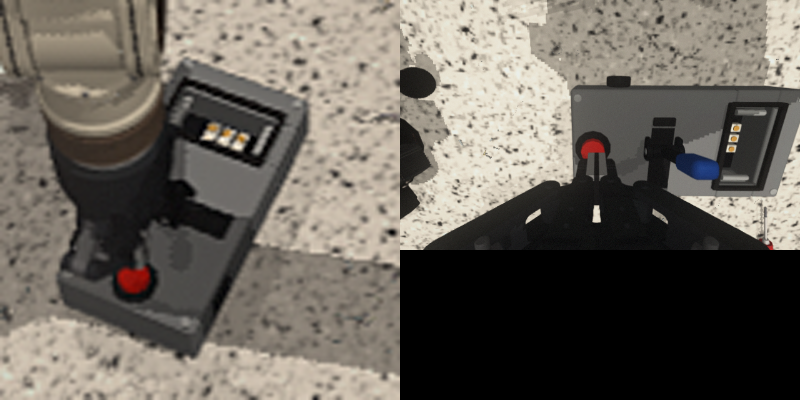

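Request:
{"op": "carry_out", "data": {"plan": [{"dx": 1,"dy": 0,"dz": 14,"twist": 0,"fingers": 1},{"dx": 1,"dy": 0,"dz": 20,"twist": 0,"fingers": 1},{"dx": 1,"dy": 0,"dz": 24,"twist": 0,"fingers": 1},{"dx": 1,"dy": 0,"dz": 26,"twist": 0,"fingers": 1},{"dx": 1,"dy": 0,"dz": 26,"twist": 0,"fingers": 1}]}}

```text
clock: 8.12
eef_pos: [0.5335, 0.2385, 0.0561]
tool_rot: [1.0, 0.01, 0.003, 0.001]
ft_force: [-0.7, -1.9, 2.5]
grip_width: -0.0003
grasp_force: 1.4
```

```bash
python3 st.py
python3 - <<'E'
from workcell import camera
import cv2
s=camera("scene")["image"][215:335,230:350,::-1]; w=camera("wrist")["image"][:,:,::-1]
import numpy as np
o=np.zeros((400,800,3),np.uint8); o[:,:400]=cv2.resize(s,(400,400),interpolation=2); o[:250,400:]=cv2.resize(w,(400,250))
cv2.imwrite("pics/b2.png",o)
E
```

```text
clock 8.1167
joint_pos [ 0.4226  0.5303 -0.0419  0.9949 -0.0042 -2.7389]
eef_pos [0.5335 0.2385 0.0561]
ft_force [-0.7307 -1.8885  2.5186]
[[ 0.9998  0.0198  0.0051]
 [ 0.0198 -0.9998 -0.0023]
 [ 0.0051  0.0024 -1.    ]] psi 0.019811645581695382
```

View pics/b2.png

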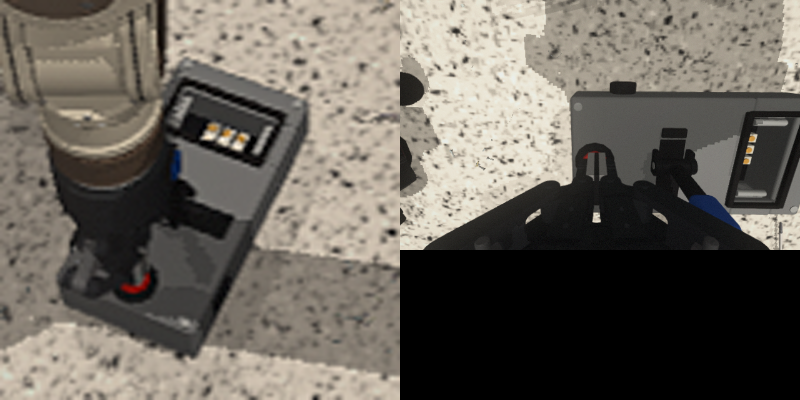

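Request:
{"op": "carry_out", "data": {"plan": [{"dx": 0,"dy": 0,"dz": 3,"twist": 0,"fingers": 1},{"dx": 0,"dy": 0,"dz": 5,"twist": 0,"fingers": 1},{"dx": 0,"dy": 0,"dz": 5,"twist": 0,"fingers": 1},{"dx": 0,"dy": 0,"dz": 5,"twist": 0,"fingers": 1},{"dx": 0,"dy": 0,"dz": 5,"twist": 0,"fingers": 1}]}}

```text
clock: 8.63
eef_pos: [0.5339, 0.2392, 0.0537]
tool_rot: [1.0, 0.01, 0.004, 0.0]
ft_force: [-5.6, -4.0, 18.0]
grip_width: 0.0004
grasp_force: 9.0
```

Request:
{"op": "carry_out", "data": {"plan": [{"dx": 0,"dy": 0,"dz": -10,"twist": 0,"fingers": 1},{"dx": 0,"dy": 0,"dz": -40,"twist": 0,"fingers": 1},{"dx": 0,"dy": 0,"dz": -70,"twist": 0,"fingers": 0.1},{"dx": -28,"dy": 33,"dz": -70,"twist": 0,"fingers": 0.1},{"dx": -55,"dy": 66,"dz": -70,"twist": 0,"fingers": 0.1}]}}

```text
clock: 9.05
eef_pos: [0.4841, 0.176, 0.123]
tool_rot: [1.0, 0.012, 0.006, -0.001]
ft_force: [-0.1, -1.4, 1.1]
grip_width: 0.0358
grasp_force: 0.0
```

```bash
python3 st.py
python3 - <<'E'
from workcell import camera,bot
import cv2
import numpy as np, pickle
c=camera("scene"); w_=camera("wrist"); t=camera("top"); pickle.dump(dict(scene=c,wrist=w_,top=t),open("c1.pkl","wb"))
print(w_["eye"],w_["attitude"], bot.get_obs()["grip_width"])
s=c["image"][215:335,230:350,::-1]; w=w_["image"][:,:,::-1]
o=np.zeros((400,800,3),np.uint8); o[:320,480:]=cv2.resize(s,(320,320),interpolation=2); o[:300,:480]=cv2.resize(w,(480,300))
cv2.imwrite("pics/b3.png",o)
E
```

```text
clock 9.05
joint_pos [ 3.5020e-01  3.3430e-01 -1.6070e-01  1.0634e+00 -2.5000e-03 -2.8146e+00]
eef_pos [0.4841 0.176  0.123 ]
ft_force [-0.116  -1.43    1.0552]
[[ 0.9997  0.0232  0.0126]
 [ 0.0232 -0.9997  0.0019]
 [ 0.0126 -0.0016 -0.9999]] psi 0.023161737964973207
[0.54591555 0.17070639 0.26182878] [ 0.70546499 -0.69268592 -0.10237814  0.10965437] 0.03826623685024596
```

View pics/b3.png

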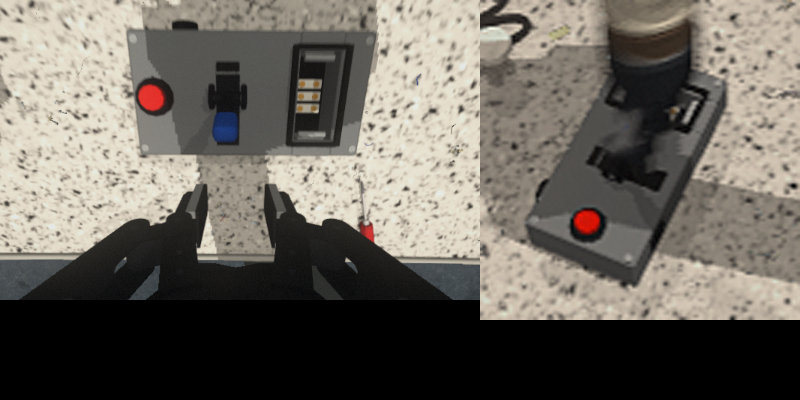

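```bash
python3 - <<'E'
from h import *
import pickle
d=pickle.load(open("c1.pkl","rb")); w=d["wrist"]
im=w["image"].astype(int); m=(im[...,2]>im[...,0]+40); m[300:]=0
n,l,st,ce=cv2.connectedComponentsWithStats(m.astype(np.uint8)); i=1+st[1:,4].argmax(); print(st[i],ce[i])
print("blue",ray(w,[ce[i]],.070+.004))
r=(im[...,0]>im[...,1]+70)&(im[...,0]>im[...,2]+70); r[:,400:]=0
n,l,st,ce2=cv2.connectedComponentsWithStats(r.astype(np.uint8)); j=1+st[1:,4].argmax(); print(ce2[j],ray(w,[ce2[j]],.059))
c=np.array([(128,30),(377,34),(361,156),(141,155)])*4/3
x,y=.055,.105
HL=[(x,y,.048),(x,-y,.048),(-x,-y,.048),(-x,y,.048)]
p,f=fit([(w,HL,c),(w,[(0,.085,.058)],[ce2[j]])],[.533,.152,.02]);print(p,f)
bay=np.array([(293,43),(353,45),(338,145),(291,145)])*4/3
print(ray(w,bay,.052).mean(0),place(p,[(0,-.06,.048),(-.053,.02,.07)]), place([.5332,.1522,.0196],[(0,-.06,.048),(-.053,.02,.07)]))
E
python3 st.py | grep eef
```

```text
[ 284  149   33   40 1190] [300.21428571 169.04369748]
blue [[0.5092786  0.17716273 0.074     ]]
[201.29641026 129.69846154] [[0.53058996 0.24088041 0.059     ]]
[0.53012352 0.15462908 0.00655195] [-2.6 -1.9  3.7 -2.2 -5.3  2.4 -0.1  0.9  2.6  1.6]
[0.53242042 0.09554139 0.052     ] [[0.53051663 0.09463036 0.048     ]
 [0.47699362 0.1742814  0.07      ]] [[0.53437592 0.09221152 0.048     ]
 [0.47981821 0.17115743 0.07      ]]
eef_pos [0.4771 0.1719 0.1193]
```

```bash
cat > wl.py <<'E'
from h import *
from workcell import camera,bot
import pickle
w=camera("wrist"); pickle.dump(w,open("w.pkl","wb"))
im=w["image"].astype(int); m=(im[...,2]>im[...,0]+40); m[300:]=0
n,l,st,ce=cv2.connectedComponentsWithStats(m.astype(np.uint8)); i=1+st[1:,4].argmax(); print(st[i],ce[i])
print("blue",ray(w,[ce[i]],.074))
r=(im[...,0]>im[...,1]+70)&(im[...,0]>im[...,2]+70); r[:,400:]=0
n,l,st,ce2=cv2.connectedComponentsWithStats(r.astype(np.uint8)); j=1+st[1:,4].argmax(); print("red",ce2[j],ray(w,[ce2[j]],.059))
print(bot.get_obs()["eef_pos"],w["eye"],bot.get_obs()["clock"])
E
python3 wl.py; python3 -c "
import pickle,cv2;w=pickle.load(open('w.pkl','rb'));cv2.imwrite('pics/w4.png',w['image'][:,:,::-1])"
```

```text
[ 293  168   31   44 1203] [308.60266002 190.15295096]
blue [[0.50181006 0.17668365 0.074     ]]
red [209.12920168 137.20903361] [[0.53215989 0.24182954 0.059     ]]
[0.47977895 0.17341909 0.12015935] [0.55090384 0.17451402 0.26342483] 9.25
```

View pics/w4.png

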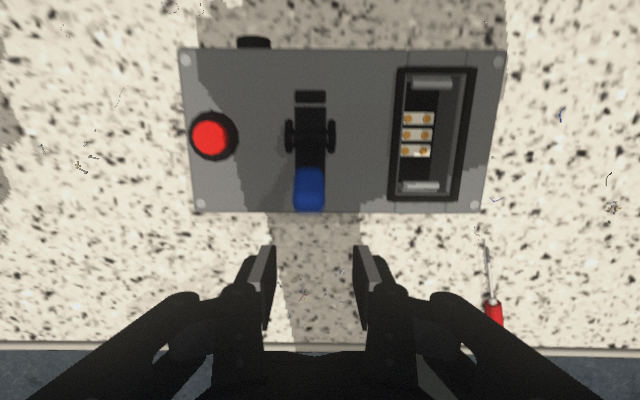

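```bash
python3 wl.py
python3 - <<'E'
from h import *
import pickle
w=pickle.load(open("w.pkl","rb"))
x,y=.055,.105
HL=[(x,y,.048),(x,-y,.048),(-x,-y,.048),(-x,y,.048)]
c=[(179,49),(506,49),(481,213),(193,212)]
p,f=fit([(w,HL,c),(w,[(0,.085,.058)],[(209.5,137)])],[.533,.152,.02]);print(p,f)
print("corners by ray",ray(w,c,.048).round(4))
for pp in (p,[.5332,.1522,.0196]):
  for th in (0.2,.5,.8,1.05,1.31):
    s,co=np.sin(th),np.cos(th)
    print(th,proj(w,place(pp,[(-.055*s,.02,.056+.055*co),(-.041*s,.02,.056+.041*co),(-.069*s,.02,.056+.069*co)])).round(0).tolist())
E
```

```text
[ 297  180   30   45 1201] [311.87676936 202.47793505]
blue [[0.49628503 0.17609322 0.074     ]]
red [213.08729282 142.13922652] [[0.53180423 0.24155551 0.059     ]]
[0.48128768 0.17429565 0.12057865] [0.55301757 0.17588075 0.26456085] 9.3
[0.53585582 0.15864518 0.01585484] [-3.9 -1.4  0.8 -0.3 -2.1  0.4  1.2  0.4  0.6  0.7]
corners by ray [[0.5884 0.2622 0.048 ]
 [0.5923 0.055  0.048 ]
 [0.4829 0.0513 0.048 ]
 [0.4795 0.2636 0.048 ]]
0.2 [[308.0, 169.0], [308.0, 159.0], [307.0, 180.0]]
0.5 [[308.0, 195.0], [308.0, 178.0], [308.0, 215.0]]
0.8 [[308.0, 213.0], [309.0, 192.0], [308.0, 235.0]]
1.05 [[309.0, 220.0], [309.0, 198.0], [309.0, 242.0]]
1.31 [[309.0, 221.0], [309.0, 200.0], [309.0, 242.0]]
0.2 [[320.0, 175.0], [320.0, 165.0], [321.0, 186.0]]
0.5 [[320.0, 201.0], [320.0, 183.0], [320.0, 220.0]]
0.8 [[320.0, 217.0], [319.0, 196.0], [320.0, 240.0]]
1.05 [[319.0, 224.0], [319.0, 202.0], [319.0, 247.0]]
1.31 [[319.0, 225.0], [319.0, 204.0], [319.0, 245.0]]
```

Request:
{"op": "carry_out", "data": {"plan": [{"dx": 0,"dy": 0,"dz": 0,"twist": 0,"fingers": 0.1},{"dx": 0,"dy": 0,"dz": 0,"twist": 0,"fingers": 0.1},{"dx": 0,"dy": 0,"dz": 0,"twist": 0,"fingers": 0.1},{"dx": 0,"dy": 0,"dz": 0,"twist": 0,"fingers": 0.1},{"dx": 0,"dy": 0,"dz": 0,"twist": 0,"fingers": 0.1}]}}

```text
clock: 9.72
eef_pos: [0.4811, 0.1744, 0.12]
tool_rot: [1.0, 0.01, 0.002, 0.001]
ft_force: [-0.3, 0.3, -0.8]
grip_width: 0.0384
grasp_force: 0.0
```

Request:
{"op": "carry_out", "data": {"plan": [{"dx": 0,"dy": 0,"dz": 0,"twist": 0,"fingers": 0.1},{"dx": 0,"dy": 0,"dz": 0,"twist": 0,"fingers": 0.1},{"dx": 0,"dy": 0,"dz": 0,"twist": 0,"fingers": 0.1},{"dx": 0,"dy": 0,"dz": 0,"twist": 0,"fingers": 0.1},{"dx": 0,"dy": 0,"dz": 0,"twist": 0,"fingers": 0.1}]}}

```text
clock: 10.13
eef_pos: [0.4808, 0.174, 0.1202]
tool_rot: [1.0, 0.01, 0.002, 0.001]
ft_force: [0.0, -0.2, -0.4]
grip_width: 0.0388
grasp_force: 0.0
```

```bash
python3 wl.py;python3 wl.py
python3 - <<'E'
from h import *
import pickle
w=pickle.load(open("w.pkl","rb"))
pp=[.5332,.1545,.018]
for th in (0.2,.5,.8,1.05,1.31):
    s,co=np.sin(th),np.cos(th)
    print(th,proj(w,place(pp,[(-.055*s,.02,.056+.055*co),(-.041*s,.02,.056+.041*co),(-.069*s,.02,.056+.069*co)])).round(0).tolist())
cv2.imwrite('pics/w5.png',w['image'][:,:,::-1])
E
```

```text
[302 209  23  41 902] [313.02549889 228.59645233]
blue [[0.47930481 0.17555007 0.074     ]]
red [214.72103487 144.4015748 ] [[0.5313154  0.24117119 0.059     ]]
[0.48078553 0.17398365 0.12017782] [0.55393229 0.17659629 0.26460339] 10.1833
[302 209  23  41 902] [313.01219512 228.59201774]
blue [[0.47930609 0.17555374 0.074     ]]
red [214.73370787 144.39550562] [[0.53132152 0.24116073 0.059     ]]
[0.48079688 0.17395804 0.12019092] [0.5539312  0.17658934 0.26461509] 10.2333
0.2 [[317.0, 176.0], [317.0, 166.0], [317.0, 188.0]]
0.5 [[317.0, 202.0], [317.0, 185.0], [317.0, 222.0]]
0.8 [[316.0, 219.0], [316.0, 198.0], [316.0, 241.0]]
1.05 [[316.0, 225.0], [316.0, 204.0], [316.0, 248.0]]
1.31 [[316.0, 226.0], [316.0, 205.0], [316.0, 247.0]]
```

View pics/w5.png

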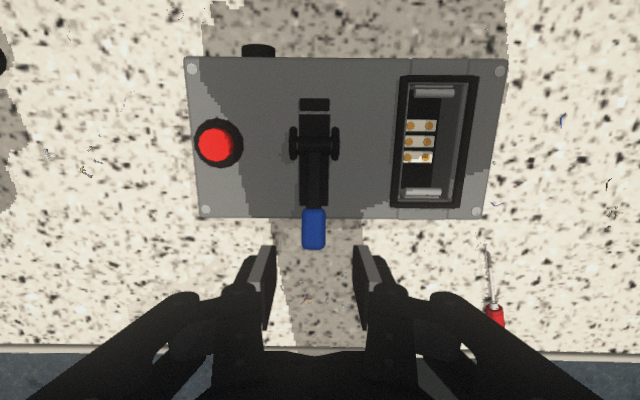

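Request:
{"op": "carry_out", "data": {"plan": [{"dx": 0,"dy": 0,"dz": 25,"twist": 0,"fingers": 0.1},{"dx": 0,"dy": 0,"dz": 50,"twist": 0,"fingers": 0.1},{"dx": 0,"dy": 0,"dz": 64,"twist": 0,"fingers": 0.1},{"dx": 0,"dy": 0,"dz": 64,"twist": 0,"fingers": 0.1},{"dx": 0,"dy": 0,"dz": 64,"twist": 0,"fingers": 0.1}]}}

```text
clock: 10.65
eef_pos: [0.4804, 0.1736, 0.0557]
tool_rot: [1.0, 0.01, 0.001, 0.001]
ft_force: [0.7, -0.6, 0.4]
grip_width: 0.0382
grasp_force: 0.0
```

Request:
{"op": "carry_out", "data": {"plan": [{"dx": 0,"dy": 0,"dz": 0,"twist": 0,"fingers": 0.4},{"dx": 0,"dy": 0,"dz": 0,"twist": 0,"fingers": 0.8},{"dx": 0,"dy": 0,"dz": 0,"twist": 0,"fingers": 1},{"dx": 0,"dy": 0,"dz": 0,"twist": 0,"fingers": 1},{"dx": 0,"dy": 0,"dz": 0,"twist": 0,"fingers": 1}]}}

```text
clock: 11.07
eef_pos: [0.4822, 0.1744, 0.0576]
tool_rot: [1.0, 0.01, 0.003, 0.0]
ft_force: [-0.1, 0.5, 6.0]
grip_width: 0.0145
grasp_force: 60.3
```

```bash
python3 st.py
```

```text
clock 11.0667
joint_pos [ 3.4880e-01  4.0540e-01 -2.4800e-01  9.1100e-01 -2.8000e-03 -2.8132e+00]
eef_pos [0.4822 0.1744 0.0576]
ft_force [-0.0818  0.5057  5.9669]
[[ 9.998e-01  2.040e-02  6.900e-03]
 [ 2.040e-02 -9.998e-01 -5.000e-04]
 [ 6.900e-03  6.000e-04 -1.000e+00]] psi 0.020362656059571636
```

Request:
{"op": "carry_out", "data": {"plan": [{"dx": 2.4,"dy": 0,"dz": -5,"twist": 0,"fingers": 1},{"dx": 5.1,"dy": 0,"dz": -9.6,"twist": 0,"fingers": 1},{"dx": 8.4,"dy": 0,"dz": -14,"twist": 0,"fingers": 1},{"dx": 12,"dy": 0,"dz": -18,"twist": 0,"fingers": 1},{"dx": 16.1,"dy": 0,"dz": -21.7,"twist": 0,"fingers": 1}]}}

```text
clock: 11.48
eef_pos: [0.4943, 0.1744, 0.0766]
tool_rot: [1.0, 0.011, -0.001, 0.001]
ft_force: [-1.5, 4.5, -10.3]
grip_width: 0.0144
grasp_force: 58.6
```

Request:
{"op": "carry_out", "data": {"plan": [{"dx": 4.4,"dy": 0,"dz": -3.2,"twist": 0,"fingers": 1},{"dx": 9.1,"dy": 0,"dz": -6,"twist": 0,"fingers": 1},{"dx": 14,"dy": 0,"dz": -8.3,"twist": 0,"fingers": 1},{"dx": 19.2,"dy": 0,"dz": -10.1,"twist": 0,"fingers": 1},{"dx": 24.5,"dy": 0,"dz": -11.4,"twist": 0,"fingers": 1}]}}

```text
clock: 11.9
eef_pos: [0.5177, 0.1749, 0.089]
tool_rot: [1.0, 0.011, -0.002, 0.001]
ft_force: [-11.9, 2.6, 7.8]
grip_width: 0.0137
grasp_force: 58.2
```

Request:
{"op": "carry_out", "data": {"plan": [{"dx": 5.4,"dy": 0,"dz": -0.7,"twist": 0,"fingers": 1},{"dx": 10.9,"dy": 0,"dz": -0.9,"twist": 0,"fingers": 1},{"dx": 16.3,"dy": 0,"dz": -0.5,"twist": 0,"fingers": 1},{"dx": 21.2,"dy": 0,"dz": 0.2,"twist": 0,"fingers": 1},{"dx": 25.9,"dy": 0,"dz": 1.5,"twist": 0,"fingers": 1}]}}

```text
clock: 12.32
eef_pos: [0.5491, 0.175, 0.0898]
tool_rot: [1.0, 0.01, 0.004, 0.001]
ft_force: [0.4, -0.3, 0.0]
grip_width: -0.0
grasp_force: 0.0
```

```bash
python3 st.py
python3 - <<'E'
from workcell import camera
import cv2
import numpy as np
s=camera("scene")["image"][195:315,240:360,::-1]; w=camera("wrist")["image"][:,:,::-1]
o=np.zeros((400,800,3),np.uint8); o[:320,480:]=cv2.resize(s,(320,320),interpolation=2); o[:300,:480]=cv2.resize(w,(480,300))
cv2.imwrite("pics/l1.png",o)
E
```

```text
clock 12.3167
joint_pos [ 0.3111  0.4802 -0.0282  1.0559 -0.0048 -2.8509]
eef_pos [0.5491 0.175  0.0898]
ft_force [ 0.4279 -0.3449  0.0138]
[[ 0.9998  0.0204  0.0077]
 [ 0.0204 -0.9998 -0.0026]
 [ 0.0076  0.0027 -1.    ]] psi 0.020391073389429817
```

View pics/l1.png

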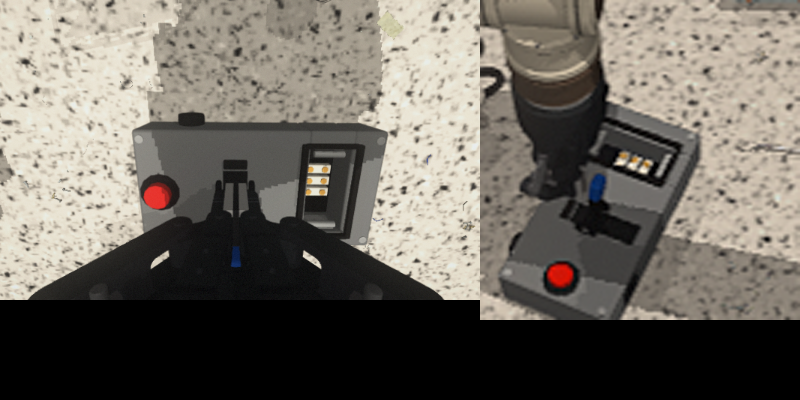

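Request:
{"op": "carry_out", "data": {"plan": [{"dx": 0,"dy": 0,"dz": -41,"twist": 0,"fingers": 1},{"dx": -8,"dy": 0,"dz": -54,"twist": 0,"fingers": 1},{"dx": -49,"dy": 0,"dz": -54,"twist": 0,"fingers": 1},{"dx": -90,"dy": 0,"dz": -54,"twist": 0,"fingers": 1},{"dx": -97,"dy": 0,"dz": -20,"twist": 0,"fingers": 1}]}}

```text
clock: 12.83
eef_pos: [0.4496, 0.174, 0.1137]
tool_rot: [1.0, 0.011, 0.007, -0.001]
ft_force: [0.2, -1.0, -0.3]
grip_width: -0.0001
grasp_force: 0.0
```

```bash
cat > lev.py <<'E'
from h import *
from workcell import camera,bot
import pickle
pp=[.5332,.1535,.0196]
o=bot.get_obs(); print(o["clock"],o["eef_pos"].round(4))
for n in ("wrist","scene","top"):
    w=camera(n); pickle.dump(w,open(n+".pkl","wb")); im=w["image"].astype(int); m=(im[...,2]>im[...,0]+40)&(im[...,2]>im[...,1]+25)
    pr=lambda th:proj(w,place(pp,[(-r*np.sin(th),.02,.056+r*np.cos(th)) for r in (.041,.055,.069)]))
    c0=pr(.5)[1]; yy,xx=np.mgrid[:400,:640]; R0=60 if n=="wrist" else 25
    m&=np.hypot(xx-c0[0],yy-c0[1])<R0*1.6
    k,l,st,ce=cv2.connectedComponentsWithStats(m.astype(np.uint8))
    if k<2: print(n,"no blue"); continue
    i=1+st[1:,4].argmax(); ths=np.arange(-.3,1.35,.05); e=[np.hypot(*(pr(t)[1]-ce[i])) for t in ths]
    print(n,st[i],ce[i].round(1),"theta",ths[np.argmin(e)].round(2),"err",min(e).round(1))
E
python3 lev.py
```

```text
12.8333 [0.4496 0.174  0.1137]
wrist [303 163  24  42 974] [314.5 183.4] theta 1.3 err 4.8
scene [295 278  12   7  35] [300.1 281.4] theta 1.3 err 2.4
top [233 213   3   7  18] [234.1 215.6] theta 1.25 err 0.1
```

Request:
{"op": "carry_out", "data": {"plan": [{"dx": -5,"dy": 0,"dz": 20,"twist": 0,"fingers": 1},{"dx": -5,"dy": 0,"dz": 40,"twist": 0,"fingers": 1},{"dx": -5,"dy": 0,"dz": 51,"twist": 0,"fingers": 1},{"dx": -5,"dy": 0,"dz": 51,"twist": 0,"fingers": 1},{"dx": -5,"dy": 0,"dz": 51,"twist": 0,"fingers": 1}]}}

```text
clock: 13.4
eef_pos: [0.4473, 0.1733, 0.0572]
tool_rot: [1.0, 0.01, 0.003, 0.001]
ft_force: [0.3, -0.6, 0.1]
grip_width: 0.0004
grasp_force: 0.0
```

Request:
{"op": "carry_out", "data": {"plan": [{"dx": 1,"dy": 0,"dz": 0,"twist": 0,"fingers": 1},{"dx": 2,"dy": 0,"dz": 0,"twist": 0,"fingers": 1},{"dx": 3,"dy": 0,"dz": 0,"twist": 0,"fingers": 1},{"dx": 4,"dy": 0,"dz": 0,"twist": 0,"fingers": 1},{"dx": 5,"dy": 0,"dz": 0,"twist": 0,"fingers": 1}]}}

```text
clock: 13.82
eef_pos: [0.4511, 0.1734, 0.0572]
tool_rot: [1.0, 0.01, 0.003, 0.001]
ft_force: [0.2, -0.0, -0.1]
grip_width: 0.0003
grasp_force: 0.0
```

```bash
python3 lev.py; python3 st.py
python3 - <<'E'
from h import *
import pickle
w=pickle.load(open("scene.pkl","rb"));pp=[.5332,.1535,.0196]
for t in np.arange(-.2,1.35,.15): print(t.round(2),proj(w,place(pp,[(-.055*np.sin(t),.02,.056+.055*np.cos(t))])).round(1))
E
```

```text
13.8167 [0.4511 0.1734 0.0572]
wrist [ 296  187   36   62 2108] [313.  217.3] theta 1.3 err 7.2
scene [296 276   7   7  32] [298.5 279.2] theta 1.15 err 2.6
top [235 213   1   2   2] [235.  213.5] theta 1.05 err 1.6
clock 13.9667
joint_pos [ 0.3691  0.3582 -0.3254  0.8837 -0.0032 -2.7929]
eef_pos [0.4507 0.1733 0.0568]
ft_force [ 0.1118  0.0456 -0.6922]
[[ 0.9998  0.0203  0.0044]
 [ 0.0203 -0.9998 -0.0018]
 [ 0.0044  0.0019 -1.    ]] psi 0.020324334102420356
-0.2 [[276.5 262.3]]
-0.05 [[279.6 263.2]]
0.1 [[282.8 264.4]]
0.25 [[286.  265.9]]
0.4 [[289.  267.6]]
0.55 [[292.  269.5]]
0.7 [[294.6 271.5]]
0.85 [[297.  273.6]]
1.0 [[299.1 275.7]]
1.15 [[300.7 277.7]]
1.3 [[301.9 279.7]]
```

Request:
{"op": "carry_out", "data": {"plan": [{"dx": 1,"dy": 0,"dz": 0,"twist": 0,"fingers": 1},{"dx": 2,"dy": 0,"dz": 0,"twist": 0,"fingers": 1},{"dx": 3,"dy": 0,"dz": 0,"twist": 0,"fingers": 1},{"dx": 4,"dy": 0,"dz": 0,"twist": 0,"fingers": 1},{"dx": 4,"dy": 0,"dz": 0,"twist": 0,"fingers": 1}]}}

```text
clock: 14.38
eef_pos: [0.4532, 0.1732, 0.0564]
tool_rot: [1.0, 0.01, 0.001, 0.001]
ft_force: [-5.0, 0.2, 3.4]
grip_width: 0.0004
grasp_force: 2.3
```

Request:
{"op": "carry_out", "data": {"plan": [{"dx": 1.6,"dy": 0,"dz": -6.7,"twist": 0,"fingers": 1},{"dx": 4.3,"dy": 0,"dz": -13.3,"twist": 0,"fingers": 1},{"dx": 7.5,"dy": 0,"dz": -19.6,"twist": 0,"fingers": 1},{"dx": 13.5,"dy": 0,"dz": -28.4,"twist": 0,"fingers": 1},{"dx": 20.5,"dy": 0,"dz": -36,"twist": 0,"fingers": 1}]}}

```text
clock: 14.8
eef_pos: [0.474, 0.1735, 0.0937]
tool_rot: [1.0, 0.01, 0.001, 0.001]
ft_force: [-1.6, -0.3, 0.7]
grip_width: -0.0003
grasp_force: 0.6
```

Request:
{"op": "carry_out", "data": {"plan": [{"dx": 8,"dy": 0,"dz": 0,"twist": 0,"fingers": 1},{"dx": 16,"dy": 0,"dz": 0,"twist": 0,"fingers": 1},{"dx": 24,"dy": 0,"dz": 0,"twist": 0,"fingers": 1},{"dx": 32,"dy": 0,"dz": 0,"twist": 0,"fingers": 1},{"dx": 38,"dy": 0,"dz": 0,"twist": 0,"fingers": 1}]}}

```text
clock: 15.22
eef_pos: [0.5141, 0.1745, 0.0924]
tool_rot: [1.0, 0.01, 0.002, 0.001]
ft_force: [0.3, -0.4, -0.5]
grip_width: -0.0002
grasp_force: 0.0
```

```bash
python3 lev.py; python3 st.py
```

```text
15.2167 [0.5141 0.1745 0.0924]
wrist [ 295  224   39   45 1563] [313.6 246.5] theta 0.05 err 5.9
scene no blue
top no blue
clock 15.3667
joint_pos [ 0.3294  0.4196 -0.1193  1.0293 -0.0032 -2.8321]
eef_pos [0.5132 0.1744 0.0923]
ft_force [-0.1389  0.7865 -0.144 ]
[[ 0.9998  0.0199  0.0035]
 [ 0.0199 -0.9998 -0.0021]
 [ 0.0034  0.0022 -1.    ]] psi 0.019914075919940242
```

Request:
{"op": "carry_out", "data": {"plan": [{"dx": 4,"dy": 0,"dz": 0,"twist": 0,"fingers": 1},{"dx": 8,"dy": 0,"dz": 0,"twist": 0,"fingers": 1},{"dx": 10,"dy": 0,"dz": 0,"twist": 0,"fingers": 1},{"dx": 10,"dy": 0,"dz": 0,"twist": 0,"fingers": 1},{"dx": 10,"dy": 0,"dz": 0,"twist": 0,"fingers": 1}]}}

```text
clock: 15.78
eef_pos: [0.5229, 0.1748, 0.0929]
tool_rot: [1.0, 0.01, 0.002, 0.001]
ft_force: [0.0, 0.3, -0.6]
grip_width: -0.0001
grasp_force: 0.0
```

```bash
python3 lev.py; python3 st.py|head -4
python3 - <<'E'
from h import *
import pickle
pp=[.5332,.1535,.0196]
w=pickle.load(open("wrist.pkl","rb"))
for t in np.arange(-.3,1.35,.2): print(t.round(2),proj(w,place(pp,[(-r*np.sin(t),.02,.056+r*np.cos(t)) for r in (.041,.055,.069)])).round(0).tolist())
im=w["image"].astype(int);m=(im[...,2]>im[...,0]+40);n,l,st,ce=cv2.connectedComponentsWithStats(m.astype(np.uint8));print(st[st[:,4]>50])
E
```

```text
15.7833 [0.5229 0.1748 0.0929]
wrist [ 296  215   38   32 1068] [314.4 231. ] theta -0.2 err 6.1
scene no blue
top no blue
clock 15.9333
joint_pos [ 0.3244  0.4346 -0.0934  1.0396 -0.0031 -2.8376]
eef_pos [0.5227 0.1748 0.0929]
ft_force [-0.2425 -0.3041 -0.0897]
-0.3 [[319.0, 220.0], [320.0, 222.0], [320.0, 223.0]]
-0.1 [[319.0, 237.0], [320.0, 246.0], [320.0, 257.0]]
0.1 [[319.0, 252.0], [320.0, 268.0], [320.0, 287.0]]
0.3 [[319.0, 265.0], [319.0, 286.0], [320.0, 311.0]]
0.5 [[319.0, 275.0], [319.0, 299.0], [319.0, 328.0]]
0.7 [[319.0, 281.0], [319.0, 308.0], [319.0, 336.0]]
0.9 [[318.0, 285.0], [318.0, 311.0], [319.0, 338.0]]
1.1 [[318.0, 285.0], [318.0, 310.0], [318.0, 335.0]]
1.3 [[318.0, 283.0], [318.0, 305.0], [318.0, 327.0]]
[[     0      0    640    400 254911]
 [   296    215     38     32   1068]]
```

Request:
{"op": "carry_out", "data": {"plan": [{"dx": -20,"dy": 0,"dz": 0,"twist": 0,"fingers": 1},{"dx": -45,"dy": 0,"dz": 0,"twist": 0,"fingers": 1},{"dx": -45,"dy": 0,"dz": -40,"twist": 0,"fingers": 1},{"dx": -45,"dy": 0,"dz": -80,"twist": 0,"fingers": 1},{"dx": -45,"dy": 0,"dz": -110,"twist": 0,"fingers": 1}]}}

```text
clock: 16.35
eef_pos: [0.476, 0.1738, 0.2044]
tool_rot: [1.0, 0.01, 0.002, 0.001]
ft_force: [1.0, 0.6, 0.1]
grip_width: 0.0001
grasp_force: 0.0
```

```bash
python3 lev.py
```

```text
16.35 [0.476  0.1738 0.2044]
wrist [303 103  22  16 317] [313.7 110.4] theta -0.3 err 3.6
scene [271 257   9  11  63] [275. 262.] theta -0.3 err 0.5
top [230 189   2   2   3] [230.7 189.3] theta -0.3 err 0.2
```

Request:
{"op": "carry_out", "data": {"plan": [{"dx": 0,"dy": 18,"dz": 0,"twist": 7,"fingers": 1},{"dx": 0,"dy": 36,"dz": 0,"twist": 14,"fingers": 1},{"dx": -1,"dy": 54,"dz": 0,"twist": 21,"fingers": 1},{"dx": -1,"dy": 72,"dz": 0,"twist": 28,"fingers": 1},{"dx": -2,"dy": 89,"dz": 0,"twist": 35,"fingers": 1}]}}

```text
clock: 16.92
eef_pos: [0.4763, 0.0841, 0.2016]
tool_rot: [0.956, -0.294, 0.001, 0.001]
ft_force: [0.0, -0.7, 1.1]
grip_width: -0.0001
grasp_force: 0.0
```

```bash
python3 lev.py; python3 st.py
```

```text
16.9167 [0.4763 0.0841 0.2016]
wrist [153 187  33  20 411] [167.6 195.6] theta -0.3 err 3.5
scene [271 257   8  11  62] [274.9 261.8] theta -0.3 err 0.3
top no blue
clock 17.0667
joint_pos [ 1.7620e-01  2.2280e-01 -9.6000e-02  1.2505e+00 -2.3000e-03 -2.3743e+00]
eef_pos [0.4764 0.0841 0.2018]
ft_force [ 1.0072 -0.1055 -0.8982]
[[ 8.304e-01 -5.572e-01  1.900e-03]
 [-5.572e-01 -8.304e-01 -2.000e-03]
 [ 2.700e-03  6.000e-04 -1.000e+00]] psi -0.591046543098218
```

Request:
{"op": "carry_out", "data": {"plan": [{"dx": 11,"dy": 14,"dz": 0,"twist": 7,"fingers": 1},{"dx": 22,"dy": 28,"dz": 0,"twist": 14,"fingers": 0.5},{"dx": 33,"dy": 42,"dz": 0,"twist": 21,"fingers": 0},{"dx": 44,"dy": 56,"dz": 0,"twist": 28,"fingers": 0},{"dx": 54,"dy": 70.5,"dz": 0,"twist": 35,"fingers": 0}]}}

```text
clock: 17.48
eef_pos: [0.4828, -0.0034, 0.2024]
tool_rot: [0.824, -0.566, 0.002, -0.0]
ft_force: [0.1, 0.5, 0.2]
grip_width: 0.0426
grasp_force: 0.0
```

Request:
{"op": "carry_out", "data": {"plan": [{"dx": 17,"dy": 5,"dz": 0,"twist": 7,"fingers": 0},{"dx": 34,"dy": 11,"dz": 0,"twist": 14,"fingers": 0},{"dx": 51,"dy": 16,"dz": 0,"twist": 21,"fingers": 0},{"dx": 68,"dy": 22,"dz": 0,"twist": 28,"fingers": 0},{"dx": 84.7,"dy": 27,"dz": 0,"twist": 35,"fingers": 0}]}}

```text
clock: 17.9
eef_pos: [0.4881, -0.0922, 0.2025]
tool_rot: [-0.616, 0.788, -0.001, 0.001]
ft_force: [-0.1, -0.4, -1.0]
grip_width: 0.043
grasp_force: 0.0
```

Request:
{"op": "carry_out", "data": {"plan": [{"dx": 17,"dy": -5,"dz": 0,"twist": 7,"fingers": 0},{"dx": 34,"dy": -11,"dz": 0,"twist": 14,"fingers": 0},{"dx": 51,"dy": -16,"dz": 0,"twist": 21,"fingers": 0},{"dx": 68,"dy": -21,"dz": 0,"twist": 28,"fingers": 0},{"dx": 84.8,"dy": -26.6,"dz": 0,"twist": 35,"fingers": 0}]}}

```text
clock: 18.32
eef_pos: [0.4939, -0.1808, 0.2026]
tool_rot: [-0.35, 0.937, -0.001, 0.001]
ft_force: [1.2, -0.5, 0.5]
grip_width: 0.0426
grasp_force: 0.0
```

Request:
{"op": "carry_out", "data": {"plan": [{"dx": 0,"dy": 0,"dz": 0,"twist": 6,"fingers": 0},{"dx": 0,"dy": 0,"dz": 0,"twist": 12,"fingers": 0},{"dx": 0,"dy": 0,"dz": 0,"twist": 17,"fingers": 0},{"dx": 0,"dy": 0,"dz": 30,"twist": 17,"fingers": 0},{"dx": 0,"dy": 0,"dz": 60,"twist": 17,"fingers": 0}]}}

```text
clock: 18.73
eef_pos: [0.4961, -0.1808, 0.1441]
tool_rot: [-0.211, 0.978, -0.002, 0.004]
ft_force: [0.6, 0.2, -0.2]
grip_width: 0.0428
grasp_force: 0.0
```

```bash
python3 - <<'E'
from h import *
from workcell import camera,bot
import pickle
w=camera("wrist"); pickle.dump(w,open("wc.pkl","wb"))
im=w["image"]; h=cv2.cvtColor(im,cv2.COLOR_RGB2HSV); m=((h[...,0]<18)&(h[...,1]>120)&(h[...,2]>50)).astype(np.uint8)
m=cv2.morphologyEx(m,cv2.MORPH_CLOSE,np.ones((7,7)))
n,l,st,ce=cv2.connectedComponentsWithStats(m); i=1+st[1:,4].argmax(); print(st[i],ce[i])
cs,_=cv2.findContours((l==i).astype(np.uint8),0,1); hull=cv2.convexHull(max(cs,key=cv2.contourArea)); print(cv2.approxPolyDP(hull,6,True)[:,0].tolist())
b=cv2.boxPoints(cv2.minAreaRect(hull)); print(b, ray(w,b,.028).round(4))
p=[.4931,-.1827,.428]; x,y=.047,.029
print(proj(w,place(p,[(x,y,.028),(x,-y,.028),(-x,-y,.028),(-x,y,.028),(.025,.006,.058),(.025,-.006,.058),(-.025,-.006,.058),(-.025,.006,.058)])).round(0).tolist())
cv2.imwrite("pics/wc.png",im[:,:,::-1])
E
python3 st.py
```

```text
[ 285  138   69  104 6744] [318.24436536 188.5029656 ]
[[352, 139], [348, 238], [288, 240], [286, 139]]
[[285. 138.]
 [353. 138.]
 [353. 241.]
 [285. 241.]] [[ 0.4604 -0.2232  0.028 ]
 [ 0.4372 -0.172   0.028 ]
 [ 0.5201 -0.1307  0.028 ]
 [ 0.5459 -0.1873  0.028 ]]
[[345.0, 242.0], [282.0, 242.0], [278.0, 137.0], [348.0, 137.0], [321.0, 232.0], [306.0, 232.0], [305.0, 171.0], [321.0, 171.0]]
clock 18.7833
joint_pos [-3.4960e-01  3.4890e-01 -1.0100e-01  1.1256e+00  1.0000e-04 -7.7440e-01]
eef_pos [ 0.4911 -0.179   0.1364]
ft_force [-1.9639  0.8839 -3.3089]
[[-0.9111 -0.4122 -0.0044]
 [-0.4122  0.9111  0.0017]
 [ 0.0033  0.0033 -1.    ]] psi -2.7167570982167892
```

View pics/wc.png

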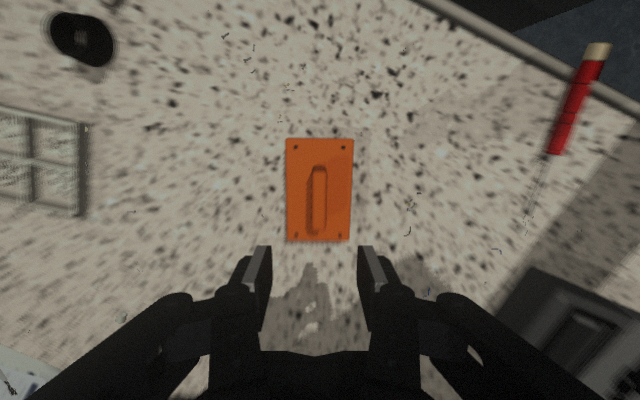

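Request:
{"op": "carry_out", "data": {"plan": [{"dx": 0,"dy": 0,"dz": 0,"twist": 0,"fingers": 0},{"dx": 0,"dy": 0,"dz": 0,"twist": 0,"fingers": 0},{"dx": 0,"dy": 0,"dz": 0,"twist": 0,"fingers": 0},{"dx": 0,"dy": 0,"dz": 0,"twist": 0,"fingers": 0},{"dx": 0,"dy": 0,"dz": 0,"twist": 0,"fingers": 0}]}}

```text
clock: 19.2
eef_pos: [0.4952, -0.1814, 0.1451]
tool_rot: [-0.21, 0.978, -0.002, 0.003]
ft_force: [0.1, -0.5, 0.3]
grip_width: 0.0429
grasp_force: 0.0
```

Run:
```python
from h import *
from workcell import camera,bot
import pickle
w=camera("wrist"); pickle.dump(w,open("wc.pkl","wb"))
im=w["image"]; h=cv2.cvtColor(im,cv2.COLOR_RGB2HSV); m=((h[...,0]<18)&(h[...,1]>120)&(h[...,2]>50)).astype(np.uint8)
n,l,st,ce=cv2.connectedComponentsWithStats(cv2.morphologyEx(m,cv2.MORPH_CLOSE,np.ones((5,5)))); i=1+st[1:,4].argmax(); print(st[i],ce[i])
cs,_=cv2.findContours((l==i).astype(np.uint8),0,1); hull=cv2.convexHull(max(cs,key=cv2.contourArea)); a=cv2.approxPolyDP(hull,6,True)[:,0]; print(a.tolist())
q=ray(w,a,.028); print(q.round(4).tolist())
x,y=.047,.029; L=[(x,y,.028),(x,-y,.028),(-x,-y,.028),(-x,y,.028)]
pr=proj(w,place([.4931,-.1827,.428],L)); uv=[a[np.hypot(*(a-z).T).argmin()] for z in pr]
p,f=fit([(w,L,uv)],[.4931,-.1827,.428]); print(p,f)
o=bot.get_obs(); M=R.from_quat(o["tool_rot"]).as_matrix(); print(o["eef_pos"].round(4), "tool-frame offset mm",1e3*M.T@(np.array([p[0],p[1],.049])-o["eef_pos"]), "yaw err deg",np.degrees(p[2]-np.pi-np.arctan2(M[1,0],M[0,0])))
```

```text
[ 285  140   69  104 6807] [317.92904363 191.05112384]
[[352, 141], [348, 243], [287, 243], [285, 141]]
[[0.4387, -0.1719, 0.028], [0.5231, -0.1343, 0.028], [0.5463, -0.1854, 0.028], [0.4615, -0.2227, 0.028]]
[ 0.49262218 -0.17849417  0.41934359] [ 1.1  1.1 -0.9  0.8 -1.5 -0.7  1.2 -0.5]
[ 0.495  -0.1814  0.1449] tool-frame offset mm [ 1.39711773  4.12633024 95.83462162] yaw err deg -0.15374888036898812
```

Request:
{"op": "carry_out", "data": {"plan": [{"dx": 1.5,"dy": 3.5,"dz": 25,"twist": 0,"fingers": 0},{"dx": 1.5,"dy": 3.5,"dz": 55,"twist": 0,"fingers": 0},{"dx": 1.5,"dy": 3.5,"dz": 85,"twist": 0,"fingers": 0},{"dx": 1.5,"dy": 3.5,"dz": 105,"twist": 0,"fingers": 0},{"dx": 1.5,"dy": 3.5,"dz": 111.5,"twist": 0,"fingers": 0}]}}

```text
clock: 19.67
eef_pos: [0.4895, -0.178, 0.0292]
tool_rot: [-0.209, 0.978, 0.0, -0.0]
ft_force: [-1.1, -0.5, -0.8]
grip_width: 0.0427
grasp_force: 0.0
```

Request:
{"op": "carry_out", "data": {"plan": [{"dx": 0,"dy": 0,"dz": 0,"twist": 0,"fingers": 0.1},{"dx": 0,"dy": 0,"dz": 0,"twist": 0,"fingers": 0.4},{"dx": 0,"dy": 0,"dz": 0,"twist": 0,"fingers": 0.7},{"dx": 0,"dy": 0,"dz": 0,"twist": 0,"fingers": 1},{"dx": 0,"dy": 0,"dz": 0,"twist": 0,"fingers": 1}]}}

```text
clock: 20.08
eef_pos: [0.4935, -0.1794, 0.034]
tool_rot: [-0.209, 0.978, -0.002, 0.004]
ft_force: [-0.7, 0.5, 5.7]
grip_width: 0.0111
grasp_force: 59.8
```

Request:
{"op": "carry_out", "data": {"plan": [{"dx": 0,"dy": 0,"dz": 0,"twist": 0,"fingers": 1},{"dx": 0,"dy": 0,"dz": 0,"twist": 0,"fingers": 1},{"dx": 0,"dy": 0,"dz": -3,"twist": 0,"fingers": 1},{"dx": 0,"dy": 0,"dz": -15,"twist": 0,"fingers": 1},{"dx": 0,"dy": 0,"dz": -35,"twist": 0,"fingers": 1}]}}

```text
clock: 20.5
eef_pos: [0.4893, -0.1779, 0.0655]
tool_rot: [-0.209, 0.978, 0.0, -0.0]
ft_force: [-0.1, 0.3, -0.7]
grip_width: 0.0108
grasp_force: 59.0
```

```bash
python3 st.py
```

```text
clock 20.5
joint_pos [-3.484e-01  4.142e-01 -2.089e-01  9.487e-01 -4.000e-04 -7.703e-01]
eef_pos [ 0.4893 -0.1779  0.0655]
ft_force [-0.1092  0.2654 -0.7448]
[[-9.123e-01 -4.094e-01 -1.000e-03]
 [-4.094e-01  9.123e-01 -0.000e+00]
 [ 9.000e-04  4.000e-04 -1.000e+00]] psi -2.7197726654084478
```

```bash
cat > ch.py <<'E'
from h import *
from workcell import camera,bot
import pickle,sys
w=camera("wrist"); pickle.dump(w,open(sys.argv[1],"wb")); o=bot.get_obs()
im=w["image"]; h=cv2.cvtColor(im,cv2.COLOR_RGB2HSV); m=((h[...,0]<18)&(h[...,1]>120)&(h[...,2]>50)).astype(np.uint8)
n,l,st,ce=cv2.connectedComponentsWithStats(cv2.morphologyEx(m,cv2.MORPH_CLOSE,np.ones((5,5)))); i=1+st[1:,4].argmax(); print(st[i])
for r in range(st[i][1]-1,st[i][1]+st[i][3],8):
    xs=np.where(l[r]==i)[0]
    if len(xs): print(r,xs.min(),xs.max(),(xs.min()+xs.max())/2)
M=R.from_quat(o["tool_rot"]).as_matrix(); T=lambda P:np.array(P)@M.T+o["eef_pos"]
# expected plate far corners for a centred cover, plate top 6 mm beyond TCP
print("exp far/near top corners",proj(w,T([(.047,-.029,.006),(.047,.029,.006),(-.047,-.029,.006),(-.047,.029,.006)])).round(1).tolist())
E
python3 ch.py g1.pkl
```

```text
[  256   164   118   166 12390]
171 256 373 314.5
179 257 372 314.5
187 257 372 314.5
195 258 371 314.5
203 258 371 314.5
211 258 371 314.5
219 259 370 314.5
227 259 369 314.0
235 260 369 314.5
243 260 369 314.5
251 261 368 314.5
259 261 367 314.0
267 261 367 314.0
275 262 367 314.5
283 262 366 314.0
291 302 326 314.0
299 302 326 314.0
307 302 326 314.0
315 302 326 314.0
323 301 327 314.0
exp far/near top corners [[246.3, 172.6], [367.7, 172.5], [256.5, 337.6], [359.6, 337.1]]
```

Request:
{"op": "carry_out", "data": {"plan": [{"dx": -10,"dy": 15,"dz": -35,"twist": 0,"fingers": 1},{"dx": -25,"dy": 38,"dz": -65,"twist": 0,"fingers": 1},{"dx": -45,"dy": 68,"dz": -85,"twist": 0,"fingers": 1},{"dx": -66,"dy": 100,"dz": -85,"twist": 0,"fingers": 1},{"dx": -87,"dy": 132,"dz": -85,"twist": 0,"fingers": 1}]}}

```text
clock: 20.97
eef_pos: [0.5179, -0.0214, 0.1539]
tool_rot: [-0.209, 0.978, -0.002, 0.004]
ft_force: [0.2, -0.5, -1.2]
grip_width: 0.0112
grasp_force: 59.1
```

Request:
{"op": "carry_out", "data": {"plan": [{"dx": -20,"dy": 30,"dz": 0,"twist": 5,"fingers": 1},{"dx": -37,"dy": 56,"dz": 0,"twist": 10,"fingers": 1},{"dx": -51,"dy": 78,"dz": 0,"twist": 15,"fingers": 1},{"dx": -60,"dy": 92,"dz": 0,"twist": 20,"fingers": 1},{"dx": -66,"dy": 99.5,"dz": 0,"twist": 23,"fingers": 1}]}}

```text
clock: 21.38
eef_pos: [0.5358, 0.0979, 0.1514]
tool_rot: [-0.01, 1.0, -0.001, 0.002]
ft_force: [1.0, 0.1, -0.5]
grip_width: 0.0106
grasp_force: 59.1
```

Request:
{"op": "carry_out", "data": {"plan": [{"dx": 0,"dy": 0,"dz": 0,"twist": 0,"fingers": 1},{"dx": 0,"dy": 0,"dz": 0,"twist": 0,"fingers": 1},{"dx": 0,"dy": 0,"dz": 0,"twist": 0,"fingers": 1},{"dx": 0,"dy": 0,"dz": 0,"twist": 0,"fingers": 1},{"dx": 0,"dy": 0,"dz": 0,"twist": 0,"fingers": 1}]}}

```text
clock: 21.8
eef_pos: [0.5359, 0.0943, 0.1516]
tool_rot: [-0.01, 1.0, -0.001, 0.002]
ft_force: [-0.4, -0.4, -0.3]
grip_width: 0.0108
grasp_force: 59.1
```

```bash
python3 ch.py g2.pkl; python3 st.py
python3 - <<'E'
from h import *
import pickle
w=pickle.load(open("g2.pkl","rb")); im=w["image"].astype(int)
# expected features of the unit
p=[.533,.156,.02]; x,y=.055,.105
print("corners",proj(w,place(p,[(x,y,.048),(x,-y,.048),(-x,-y,.048),(-x,y,.048)])).round(0).tolist())
print("seal",proj(w,place(p,[(a*.047,-.06+b*.026,.052) for a,b in((1,1),(1,-1),(-1,-1),(-1,1))])).round(0).tolist())
print("button",proj(w,place(p,[(0,.085,.059)])).round(1), "lever blue",proj(w,place(p,[(.0142,.02,.109)])).round(1))
r=(im[...,0]>150)&(im[...,0]>im[...,1]+90)&(im[...,0]>im[...,2]+90)
n,l,st,ce=cv2.connectedComponentsWithStats(r.astype(np.uint8)); print([(st[i].tolist(),ce[i].round(1).tolist()) for i in range(1,n) if st[i,4]>100])
b=(im[...,2]>im[...,0]+40); n,l,st,ce=cv2.connectedComponentsWithStats(b.astype(np.uint8)); print([(st[i].tolist(),ce[i].round(1).tolist()) for i in range(1,n) if st[i,4]>60])
E
```

```text
[  256   164   118   166 12491]
171 257 373 315.0
179 257 372 314.5
187 257 372 314.5
195 258 372 315.0
203 258 371 314.5
211 258 371 314.5
219 259 370 314.5
227 259 370 314.5
235 260 369 314.5
243 260 369 314.5
251 261 368 314.5
259 261 368 314.5
267 262 367 314.5
275 262 366 314.0
283 262 366 314.0
291 302 326 314.0
299 302 326 314.0
307 302 326 314.0
315 302 326 314.0
323 301 327 314.0
exp far/near top corners [[253.1, 166.4], [371.4, 166.4], [262.2, 327.9], [362.7, 327.9]]
clock 21.85
joint_pos [ 0.1758  0.3706 -0.0264  1.1702 -0.0027  0.1565]
eef_pos [0.5359 0.0944 0.1517]
ft_force [ 0.2293  0.1623 -1.565 ]
[[-0.9998 -0.0193  0.004 ]
 [-0.0193  0.9998 -0.002 ]
 [-0.004  -0.0021 -1.    ]] psi -3.1223269862241314
corners [[502.0, 259.0], [264.0, 259.0], [258.0, 132.0], [527.0, 131.0]]
seal [[345.0, 253.0], [285.0, 253.0], [282.0, 143.0], [349.0, 143.0]]
button [[497.1 203.1]] lever blue [[436.9 246. ]]
[([485, 191, 27, 25, 522], [498.1, 202.9])]
[([432, 230, 25, 35, 525], [443.2, 251.2])]
```

Request:
{"op": "carry_out", "data": {"plan": [{"dx": 1.5,"dy": 0.8,"dz": 20,"twist": 0,"fingers": 1},{"dx": 1.5,"dy": 0.8,"dz": 40,"twist": 0,"fingers": 1},{"dx": 1.5,"dy": 0.8,"dz": 52,"twist": 0,"fingers": 1},{"dx": 1.5,"dy": 0.8,"dz": 57,"twist": 0,"fingers": 1},{"dx": 1.5,"dy": 0.8,"dz": 57,"twist": 0,"fingers": 1}]}}

```text
clock: 22.27
eef_pos: [0.5337, 0.0953, 0.0933]
tool_rot: [-0.01, 1.0, -0.001, 0.001]
ft_force: [-0.4, -0.7, -0.9]
grip_width: 0.011
grasp_force: 59.1
```

Request:
{"op": "carry_out", "data": {"plan": [{"dx": 0,"dy": 0,"dz": 0,"twist": 0,"fingers": 1},{"dx": 0,"dy": 0,"dz": 0,"twist": 0,"fingers": 1},{"dx": 0,"dy": 0,"dz": 0,"twist": 0,"fingers": 1},{"dx": 0,"dy": 0,"dz": 0,"twist": 0,"fingers": 1},{"dx": 0,"dy": 0,"dz": 0,"twist": 0,"fingers": 1}]}}

```text
clock: 22.68
eef_pos: [0.5352, 0.0961, 0.0953]
tool_rot: [-0.01, 1.0, -0.001, 0.003]
ft_force: [-0.0, 0.9, -0.6]
grip_width: 0.0106
grasp_force: 59.1
```

```bash
python3 ch.py g3.pkl | sed -n '1,4p;$p'; python3 st.py
python3 - <<'E'
from h import *
from workcell import bot
import pickle
w=pickle.load(open("g3.pkl","rb")); im=w["image"].astype(int)
p=[.533,.1555,.02]; x,y=.055,.105
print("corners",proj(w,place(p,[(x,y,.048),(x,-y,.048),(-x,-y,.048),(-x,y,.048)])).round(0).tolist())
print("button",proj(w,place(p,[(0,.085,.059)])).round(1))
r=(im[...,0]>150)&(im[...,0]>im[...,1]+90)&(im[...,0]>im[...,2]+90)
n,l,st,ce=cv2.connectedComponentsWithStats(r.astype(np.uint8)); big=[i for i in range(1,n) if st[i,4]>100]; print([(st[i].tolist(),ce[i].round(1).tolist()) for i in big])
o=bot.get_obs(); M=R.from_quat(o["tool_rot"]).as_matrix()
for i in big: print("button tool frame mm",(1e3*M.T@(ray(w,[ce[i]],.059)[0]-o["eef_pos"])).round(1))
# plate edges' lateral position in tool frame, at plate top
zp=o["eef_pos"][2]-.006
for u in((257,180),(372,180)): print("plate edge",(1e3*M.T@(ray(w,[u],zp)[0]-o["eef_pos"])).round(1))
print("plate far edge",(1e3*M.T@(ray(w,[(315,164)],zp)[0]-o["eef_pos"])).round(1))
E
```

```text
[  256   164   118   166 12576]
171 256 373 314.5
179 257 373 315.0
187 257 372 314.5
exp far/near top corners [[253.0, 165.9], [371.2, 165.9], [262.1, 327.4], [362.6, 327.4]]
clock 22.7333
joint_pos [ 0.1791  0.418  -0.1135  1.0346 -0.0026  0.1587]
eef_pos [0.5351 0.0961 0.0952]
ft_force [ 0.0505 -0.6053 -0.8035]
[[-0.9998 -0.0204  0.0051]
 [-0.0204  0.9998 -0.0017]
 [-0.0051 -0.0018 -1.    ]] psi -3.1211798731790115
corners [[545.0, 297.0], [249.0, 296.0], [238.0, 139.0], [585.0, 139.0]]
button [[544.6 230.7]]
[([257, 165, 116, 103, 5977], [305.0, 195.2]), ([530, 215, 35, 32, 856], [547.0, 230.7]), ([356, 253, 11, 29, 183], [361.5, 264.8]), ([306, 290, 17, 38, 387], [314.6, 310.9])]
button tool frame mm [23.9 -4.5 36. ]
button tool frame mm [  1.  146.   35.9]
button tool frame mm [-23.   31.8  36.2]
button tool frame mm [-58.1   1.4  36.5]
plate edge [ 40.  -27.4   5.8]
plate edge [40.  29.7  5.7]
plate far edge [48.   1.4  5.8]
```

Request:
{"op": "carry_out", "data": {"plan": [{"dx": 0,"dy": 0.2,"dz": 7,"twist": 0,"fingers": 1},{"dx": 0,"dy": 0.2,"dz": 12,"twist": 0,"fingers": 1},{"dx": 0,"dy": 0.2,"dz": 15,"twist": 0,"fingers": 1},{"dx": 0,"dy": 0.2,"dz": 18,"twist": 0,"fingers": 1},{"dx": 0,"dy": 0.2,"dz": 20,"twist": 0,"fingers": 1}]}}

```text
clock: 23.15
eef_pos: [0.5342, 0.0962, 0.0742]
tool_rot: [-0.01, 1.0, -0.001, 0.001]
ft_force: [-2.8, -0.6, 6.0]
grip_width: 0.0107
grasp_force: 60.2
```

```bash
python3 st.py
```

```text
clock 23.15
joint_pos [ 0.1794  0.44   -0.1403  0.9883 -0.0023  0.159 ]
eef_pos [0.5342 0.0962 0.0742]
ft_force [-2.7742 -0.5715  6.0429]
[[-0.9998 -0.0204  0.0026]
 [-0.0204  0.9998 -0.0018]
 [-0.0026 -0.0019 -1.    ]] psi -3.1212266829075115
```

Request:
{"op": "carry_out", "data": {"plan": [{"dx": 0,"dy": 0,"dz": 3,"twist": 0,"fingers": 1},{"dx": 0,"dy": 0,"dz": 6,"twist": 0,"fingers": 1},{"dx": 0,"dy": 0,"dz": 9,"twist": 0,"fingers": 1},{"dx": 0,"dy": 0,"dz": 12,"twist": 0,"fingers": 1},{"dx": 0,"dy": 0,"dz": 14,"twist": 0,"fingers": 1}]}}

```text
clock: 23.57
eef_pos: [0.5347, 0.0962, 0.0607]
tool_rot: [-0.01, 1.0, -0.001, 0.002]
ft_force: [-3.3, 0.2, 7.3]
grip_width: 0.011
grasp_force: 60.5
```

Request:
{"op": "carry_out", "data": {"plan": [{"dx": 0,"dy": 0,"dz": 0,"twist": 0,"fingers": 1},{"dx": 0,"dy": 0,"dz": 0,"twist": 0,"fingers": 1},{"dx": 0,"dy": 0,"dz": 0,"twist": 0,"fingers": 1},{"dx": 0,"dy": 0,"dz": 0,"twist": 0,"fingers": 1},{"dx": 0,"dy": 0,"dz": 0,"twist": 0,"fingers": 1}]}}

```text
clock: 23.98
eef_pos: [0.5347, 0.0962, 0.0611]
tool_rot: [-0.01, 1.0, -0.001, 0.002]
ft_force: [-3.4, 1.1, 6.7]
grip_width: 0.0108
grasp_force: 60.4
```

```bash
python3 st.py;  python3 ch.py g4.pkl | sed -n '1,4p;$p'
```

```text
clock 23.9833
joint_pos [ 0.1793  0.4546 -0.1563  0.9564 -0.0023  0.1588]
eef_pos [0.5347 0.0962 0.0611]
ft_force [-3.3584  1.1452  6.6719]
[[-0.9998 -0.0205  0.0039]
 [-0.0205  0.9998 -0.0016]
 [-0.0039 -0.0017 -1.    ]] psi -3.121099451455445
[  256   164   118   165 12608]
171 256 373 314.5
179 257 372 314.5
187 257 372 314.5
exp far/near top corners [[252.9, 166.3], [371.2, 166.3], [262.1, 327.8], [362.6, 327.8]]
```

Request:
{"op": "carry_out", "data": {"plan": [{"dx": 0,"dy": 0,"dz": 1,"twist": 0,"fingers": 1},{"dx": 0,"dy": 0,"dz": 2,"twist": 0,"fingers": 1},{"dx": 0,"dy": 0,"dz": 3,"twist": 0,"fingers": 1},{"dx": 0,"dy": 0,"dz": 4,"twist": 0,"fingers": 1},{"dx": 0,"dy": 0,"dz": 4,"twist": 0,"fingers": 1}]}}

```text
clock: 24.45
eef_pos: [0.5346, 0.0962, 0.0599]
tool_rot: [-0.01, 1.0, -0.001, 0.003]
ft_force: [-10.5, -1.6, 24.5]
grip_width: 0.0107
grasp_force: 63.1
```

Request:
{"op": "carry_out", "data": {"plan": [{"dx": 0,"dy": 0,"dz": 0,"twist": 0,"fingers": 1},{"dx": 0,"dy": 0,"dz": 0,"twist": 0,"fingers": 1},{"dx": 0,"dy": 0,"dz": 0,"twist": 0,"fingers": 1},{"dx": 0,"dy": 0,"dz": 0,"twist": 0,"fingers": 1},{"dx": 0,"dy": 0,"dz": 0,"twist": 0,"fingers": 1}]}}

```text
clock: 24.87
eef_pos: [0.5347, 0.0962, 0.0599]
tool_rot: [-0.01, 1.0, -0.001, 0.003]
ft_force: [-10.8, -0.8, 23.2]
grip_width: 0.0108
grasp_force: 63.1
```

```bash
python3 st.py;  python3 ch.py g4.pkl | sed -n '1,4p;$p'; python3 lev.py
```

```text
clock 24.8667
joint_pos [ 0.1794  0.4548 -0.1593  0.9515 -0.0023  0.1589]
eef_pos [0.5347 0.0962 0.0599]
ft_force [-10.8492  -0.7733  23.2011]
[[-0.9998 -0.0205  0.0054]
 [-0.0205  0.9998 -0.0014]
 [-0.0054 -0.0015 -1.    ]] psi -3.121093210445769
[  256   164   118   166 12637]
171 256 373 314.5
179 257 372 314.5
187 257 372 314.5
exp far/near top corners [[252.9, 166.3], [371.2, 166.3], [262.1, 327.8], [362.6, 327.8]]
24.9167 [0.5346 0.0962 0.0599]
wrist [ 492  320   56   26 1039] [518.7 333. ] theta -0.1 err 8.7
scene [271 257   8  11  60] [274.9 261.8] theta -0.3 err 0.3
top no blue
```

Request:
{"op": "carry_out", "data": {"plan": [{"dx": 0.4,"dy": 0,"dz": 0,"twist": 0,"fingers": 1},{"dx": 0.8,"dy": 0,"dz": 0,"twist": 0,"fingers": 1},{"dx": 0.8,"dy": 0,"dz": 0,"twist": 0,"fingers": 1},{"dx": 0.8,"dy": 0,"dz": 0,"twist": 0,"fingers": 1},{"dx": 0.8,"dy": 0,"dz": 0,"twist": 0,"fingers": 1}]}}

```text
clock: 25.48
eef_pos: [0.5347, 0.0962, 0.06]
tool_rot: [-0.01, 1.0, -0.001, 0.003]
ft_force: [-9.0, -0.9, 22.4]
grip_width: 0.0107
grasp_force: 62.7
```

```bash
python3 st.py; python3 -c "
from workcell import job_done
print(job_done())"
```

```text
clock 25.4833
joint_pos [ 0.1795  0.4538 -0.161   0.9495 -0.0026  0.159 ]
eef_pos [0.5347 0.0962 0.06  ]
ft_force [-8.9829 -0.9188 22.36  ]
[[-0.9998 -0.0205  0.0069]
 [-0.0205  0.9998 -0.0014]
 [-0.0069 -0.0015 -1.    ]] psi -3.121082347312329
the job is handed in; nothing more can be done
None
```

The job is handed in at 25.5 s: the button was pressed and the lever dropped, the lever stands by itself again (my first lift slipped and I redid it), and by the height and force readings the cover is snapped in, with the fingers still holding it and pressing it onto the seal with about 22 N.

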